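# Change the plates of the leaf press

### The job

Change over the leaf press: unhook the plain blanking plates with square knobs from its open tray and lay them in the wooden box, and load every finned die plate from the table into a nest of its own in the tray: hook the plate's tongue under the lip behind the tray's front panel with the far edge raised, then swing it down so that it lies flat in its nest. When all the plates are seated, press the tray's release lever and slide the tray fully home into the press, with the plates still seated. Leave the tape roll and cutters alone.

Things in the scene. Friction and masses are not known exactly. Their poses are not given: they have to be found in the camera images.
- plate1_fin (a point): Centre of the upright grip fin of a loose steel die plate (0.2-0.33 kg; 2 or 3 identical plates present, an absent one reads None). Axes: x along the plate away from its tongue, z up out of its top. Plate 100 mm long (x), 62 wide (y), 8 thick; underside 24 mm below this point, plain far edge 45 mm off in +x, tongue tip 55 mm off in -x. Starts flat on the table, tongue roughly towards the robot.
- plate2_fin (a point): As plate1_fin, for another plate. The fin to grip is 44 mm long (x), 12 thick (y), 32 high, standing on the plate's top face (this point is 16 mm above that face).
- plate3_fin (a point): As plate1_fin, for another plate. The tongue is the -x end of the plate: the last 18 mm, 42 mm wide and only 5 mm thick, flush with the underside.
- nest1 (a point): Middle of the floor of the tray's left (+y) nest. Axes: x the way the tray slides in (away from the robot), y left, z up; moves with the tray. Nest 104 mm long (x), 68 wide (y), 76 from nest to nest; floor 20 mm above the table; 8 mm high ribs at its sides and 8 mm high stop at its far (+x) end. Any plate fits any nest, tongue to the near end (-x).
- nest2 (a point): As nest1, the middle nest. Near end of a nest: inside face of the tray's front panel, 52 mm from this point in -x, its top 42 mm above the nest floor. From that face a lip juts 12 mm (in +x) over all three nests; its underside is 13 mm above the floor, it is 4 mm thick. A plate lowered level would rest on the lip.
- nest3 (a point): As nest1, the right (-y) nest. To seat: far edge raised about 15 degrees, tongue low and under the lip, up to the panel, then swing the far edge down inside the stop. A seated plate lies flat on the nest floor, its fin's centre 3 to 7 mm in +x of this point and 24 mm above it; it has 3 mm play to each side.
- paddle_top (a point): Middle of the top of the release lever's black paddle, 30 mm (x) by 38 mm (y), 6 thick, in front (robot side) of the right end of the tray's front panel, 47 mm above the table at rest. Its far edge is 3 mm short of the panel's outer face, and the panel's top is 15 mm above the resting paddle.
- lever (a joint): Release lever, rad: 0 at rest, 0.15 fully pressed. Pressing the paddle down about 8 mm (0.07 rad, about 5 N, springy; full travel 16 mm, 8 N) frees the locked tray. It springs back while the tray is fully out, so keep it down while starting the tray in, e.g. the fingers press the paddle and push on the panel behind it; after about 15 mm of tray travel it stays down by itself.
- push_face (a point): Point on the outer (robot-side) face of the tray's front panel, right behind the middle of the paddle and 50 mm above the table, 12 mm below the panel's top: a place to push the tray in. x is the way the tray slides in. The panel is 8 mm thick.
- tray (a joint): How far the die tray is slid into the press, m: 0 fully out and locked (start), 0.162 fully home, the front panel meeting the housing. Slides away from the robot, needs about 6 N, stays where left. The fixed press housing begins 170 mm beyond the panel's outer face (tray out), is 297 mm wide, its roof 85 mm above the table with fittings 122 mm high further back.
- tape_roll_mid (a point): Middle of a loose cardboard tape roll, 96 mm across, 45 mm high: not part of the job, leave alone.
- cutters_mid (a point): Pivot of a loose pair of cutters lying on the table, about 140 mm long, 12 mm high: not part of the job, leave alone.
- blank1_knob (a point): Centre of the square knob of a loose plain steel blanking plate. Same size and axes as a die plate (100 x 62 x 8 mm, same tongue towards -x, point 24 mm above its underside), but with a knob 26 x 26 mm, 32 high in place of the fin. Of blank1 to blank3 two are present; an absent one reads None. This one starts seated in the left nest.
- blank2_knob (a point): As blank1_knob, starting seated in the middle nest. A blank comes out as a plate goes in: raise its far edge about 15 degrees, draw it 15 mm or so away from the panel, clear of the lip, and lift.
- blank3_knob (a point): As blank1_knob, starting seated in the right nest.
- box_in (a point): Middle of the inner floor (5 mm above the table) of the fixed open wooden box on the right, where the blanking plates go. Axes as the box: inside 140 mm in x, 190 mm in y; walls 5 mm thick, top 30 mm above the table. Two plates fit side by side, along x, e.g. 45 mm to either side of the middle in y.
There are look-alikes about, which are no part of the job. Leave any blue or purple look-alike of the part that bears plate3_fin alone.

How it is judged:
By the outcome, as a careful person would: the job done as asked, in the order asked, and still so for the second after the job is handed in, with the robot touching nothing.
Of blank1, blank2, blank3 only 2 to 2 are there at a start; the rules pass over those that are not, and their reading is None.
Of plate1, plate2, plate3 only 2 to 3 are there at a start; the rules pass over those that are not, and their reading is None.
At some moment in a run one of plate1, plate2, plate3 may be knocked a few centimetres aside while the robot is not near it.
Once in a run the grip may slacken for a moment while it holds something.
It also fails if it takes over 208 s, if anything falls off the work surface, if the arm or the gripper's body presses on something with over 40 N, if the wrist force passes 120 N, or if a joint passes its speed limit or range.

### The arm

A 6-joint arm with a two-finger parallel gripper is mounted at the origin on the work surface. World frame = base frame: x ahead of the robot, y to its left, z up, the work surface at z = 0. Lengths are in m, angles in degrees, forces in N, time in s.
With the tool pointing down it reaches from about 0.325 to 0.85 m from the base axis. Payload 4.4 kg.
Tool frame: the origin (TCP) lies between the finger pads; the fingertips stand ahead of it and the grasp point (between the pads) lies 3 mm ahead of it (r.tip_reach is the z of the fingertips in the tool frame, in m); z points along the fingers, y is the line along which they close (so a half turn about z gives the same grasp; the last joint's range is limited). The gripper opens to 94 mm and grips with 3 to 60 N. Pads are 16 mm wide; open, the fingers measure 119 mm over their backs; the gripper's body (75 mm by 177 mm) begins 78 mm behind the grasp point.
Start: joints at [-8.623, 11.837, 88.321, -0, 79.842, -8.623], TCP at [0.575, -0, 0.227] pointing down, gripper open.
Joint ranges: [-156.59, 156.59], [-49.26, 127.26], [12.9, 141.05], [-63.56, 243.56], [4.71, 150.69], [-161.64, 161.64]. Speed limits (degrees/s): [159.86, 159.86, 180, 180, 180, 180].

### API

Orientations are given as [roll, pitch, yaw] about the fixed x, y, z axes, in that order (R = Rz(yaw) Ry(pitch) Rx(roll)).
In Python, from rig import r gives the robot as it stands. The module is installed in compiled form; this text tells all that it offers.
- The arm moves only by the tool arm_command, never from a script. Its argument "deltas" is a list of rows, each an object with "hand": the opening, from 0 (shut) to 1 (fully open); "dp": the shift along the tool's x, y, z in cm, a list of three; "delta_rot": the turn, a rotation vector about the tool's x, y, z in rad, a list of three. In form: [{"hand": hand, "dp": [dx, dy, dz], "delta_rot": [ax, ay, az]}, ...]. A call has exactly 8 rows; each row shifts and turns the commanded pose from where the row before left it, along the tool's axes as they then stand; what a row does not reach is not made up. A row lasts 1/10 s, in which the tool goes at most 50 mm and 8.59 degrees, less where a joint would pass 70% of its speed; a pose out of reach is approached as far as the arm can. A call with a gripper value outside its range is refused whole. The fingers move at their own pace and stop on an object; "squeeze" is the grip in N (left out, the last holds). Time passes only in rows, so rows that do not move let the fingers close, or fill a call up. It gives the time, the measured TCP pose, the force, the opening and the grip force at its end, in the units of the state.
- r.read_state(): the state, without advancing time (a new reading comes with each control period).
- r.get_image(name): name is "scene" or "side" or "wrist"; returns a dict with "color" (420x560x3 uint8, red, green, blue), "mtx" (3x3 intrinsics, pixels), "k1" (the pictures are not rectified: a ray, as slopes to the right and down, at radius r is drawn at 1 + k1 r^2 times it, then the intrinsics apply), "T" (4x4, takes a point from camera to world coordinates); the wrist camera has in their place "hand_eye" (4x4, takes a point from camera to tool coordinates, whose origin is the TCP and whose axes are the flange's). Camera axes: x right, y up, looking along -z (the intrinsics and any distortion apply to the point x, -y, -z); pixel columns grow to the right and rows downward; lengths in m; the calibration is good to about 2 mm. A picture is of the moment at which its call begins: read the wrist's pose just before it. There is no depth.
- r.close_job(): hands the job in; it is judged then, once.
Trained networks look in the newest picture that a camera, given by its name, has taken for a name from the list of things; names that differ only in an ending like _2 or _b are one class to them, and where a whole thing is asked for, a point or a joint stands for the part that bears it (a point fixed in the world has none). Each returns a list of dicts, best first, with "conf" (0 to 1); they miss things now and then, are a little off and sometimes report something else, mostly with a low value. They report only what shows in the picture. A call takes as long as a camera call. They do not tell look-alikes from the thing itself.
- r.outline_of(camera, name): "mask" (420x560 bool, what is visible of it) and "bbox" ([left, top, width, height] in pixels, round what is visible of it).
The state is a dict: "t": time; "joints": joint angles; "joint_vel": joint speeds; "effort": joint torques, N m; "tcp_pos": TCP position; "eef_rot": TCP orientation; "wrist_force": force on the tool from outside, world axes, zero at the start; "ft_torque": the same for the moment, N m; "opening": finger opening in m; "finger_force": force on a finger pad.
Only numpy, scipy, OpenCV 4.12 (cv2) and the standard library are available. Lean on these libraries where they do the work, as an engineer would, in place of code of your own. Each camera call takes 0.05 s, during which the arm holds its last target. There are 200 camera calls.

## Working session

There is one attempt and no reset: what is moved stays moved. The work goes in short steps, Python scripts to look and compute and a tool call to move; the robot and the scene stay as the last step left them, time stands still between calls to the robot, and variables do not carry over. Pictures are saved under pics/ and viewed, at most 14 in all, crops included, and the job is handed in when it is done.

Besides the shell and the picture viewer there is one more tool, called as name(argument=value, ...) on one line, values as JSON. arm_command: Moves the arm, as the interface text tells. Its arguments: {"type":"object","properties":{"deltas":{"type":"array","items":{"type":"object","properties":{"hand":{"type":"number"},"dp":{"type":"array","items":{"type":"number"}},"delta_rot":{"type":"array","items":{"type":"number"}}}}},"squeeze":{"type":"number"}},"required":["deltas"]}

```bash
mkdir -p pics; cat > h.py <<'E'
from rig import r
import numpy as np, cv2
from scipy.spatial.transform import Rotation as R
def pose():
    s=r.read_state(); T=np.eye(4); T[:3,:3]=R.from_euler('xyz',s['eef_rot'],degrees=True).as_matrix(); T[:3,3]=s['tcp_pos']; return T
def img(name):
    P=pose(); d=r.get_image(name)
    d['Tw']=P@np.array(d['hand_eye']) if name=='wrist' else np.array(d['T'])
    return d
def save(d,fn,crop=None,scale=1):
    c=d['color'][:,:,::-1]
    if crop: x0,y0,x1,y1=crop; c=c[y0:y1,x0:x1]
    if scale!=1: c=cv2.resize(c,None,fx=scale,fy=scale,interpolation=cv2.INTER_CUBIC)
    cv2.imwrite('pics/'+fn,c)
def px2w(d,px,z):
    K=np.array(d['mtx']); px=np.atleast_2d(px).astype(float)
    a=(px[:,0]-K[0,2])/K[0,0]; b=(px[:,1]-K[1,2])/K[1,1]
    rd=np.hypot(a,b); ru=rd.copy()
    for _ in range(20): ru=rd/(1+d['k1']*ru**2)
    f=np.where(rd>0,ru/np.maximum(rd,1e-9),1); a,b=a*f,b*f
    v=np.stack([a,-b,-np.ones_like(a)],1)@d['Tw'][:3,:3].T; o=d['Tw'][:3,3]
    return o+v*((z-o[2])/v[:,2])[:,None]
def w2px(d,p):
    p=np.atleast_2d(p); q=(p-d['Tw'][:3,3])@d['Tw'][:3,:3]
    a=q[:,0]/-q[:,2]; b=-q[:,1]/-q[:,2]; s=1+d['k1']*(a*a+b*b); K=np.array(d['mtx'])
    return np.stack([K[0,0]*a*s+K[0,2],K[1,1]*b*s+K[1,2]],1)
E
python3 - <<'E'
from h import *
s=r.read_state(); print({k:np.round(v,3).tolist() for k,v in s.items()}, r.tip_reach)
for n in ['scene','side','wrist']:
    d=img(n); save(d,n+'0.png'); print(n,np.round(d['Tw'],3).tolist(),np.round(d['mtx'],1).tolist(),d['k1'])
    for t in ['plate1_fin','blank1_knob','nest1','box_in','paddle_top','tape_roll_mid','cutters_mid']:
        try: print(t,[(round(o['conf'],2),list(map(int,o['bbox']))) for o in r.outline_of(n,t)])
        except Exception as e: print(t,e)
E
```

```text
{'t': 0.0, 'joints': [-8.623, 11.884, 88.402, -0.002, 79.841, -8.623], 'joint_vel': [-0.041, -0.016, 0.115, 0.026, 0.1, -0.075], 'effort': [-0.0, -37.088, -28.142, 0.07, 0.036, -0.0], 'tcp_pos': [0.574, 0.0, 0.226], 'eef_rot': [-179.874, -0.017, 90.0], 'wrist_force': [0.045, -0.66, -0.043], 'ft_torque': [0.01, 0.014, -0.012], 'finger_force': 0.0, 'opening': 0.094} 0.022
scene [[0.384, -0.516, 0.766, 1.691], [0.923, 0.232, -0.307, -0.419], [-0.019, 0.825, 0.565, 0.886], [0.0, 0.0, 0.0, 1.0]] [[486.1, 0.0, 281.4], [0.0, 486.1, 213.6], [0.0, 0.0, 1.0]] -0.12224187701380253
plate1_fin [(0.85, [322, 180, 27, 17]), (0.47, [114, 268, 37, 18])]
blank1_knob [(0.62, [283, 203, 23, 16])]
nest1 [(0.57, [218, 191, 91, 41])]
box_in [(0.83, [108, 208, 77, 49])]
paddle_top []
tape_roll_mid [(0.81, [394, 185, 28, 23])]
cutters_mid [(0.86, [109, 266, 43, 20]), (0.74, [176, 256, 23, 24]), (0.46, [393, 186, 29, 23])]
side [[0.952, 0.225, -0.209, 0.285], [-0.307, 0.69, -0.655, -1.003], [-0.003, 0.688, 0.726, 1.187], [0.0, 0.0, 0.0, 1.0]] [[497.4, 0.0, 282.7], [0.0, 497.4, 218.4], [0.0, 0.0, 1.0]] -0.152275883406799
plate1_fin [(0.67, [195, 176, 29, 16]), (0.49, [245, 223, 28, 17])]
blank1_knob [(0.79, [237, 205, 31, 16]), (0.22, [321, 333, 26, 36])]
nest1 [(0.58, [228, 194, 79, 82])]
box_in [(0.57, [227, 305, 75, 81])]
paddle_top [(0.66, [236, 250, 66, 23])]
tape_roll_mid [(0.58, [229, 131, 27, 20])]
cutters_mid [(0.71, [320, 332, 26, 38]), (0.6, [234, 253, 66, 21])]
wrist [[1.0, -0.0, 0.001, 0.575], [-0.0, 0.973, 0.233, 0.068], [-0.001, -0.233, 0.973, 0.385], [0.0, 0.0, 0.0, 1.0]] [[372.9, 0.0, 276.2], [0.0, 372.9, 208.7], [0.0, 0.0, 1.0]] -0.051097318677873815
plate1_fin []
blank1_knob [(0.63, [177, 59, 96, 75])]
nest1 [(0.77, [139, 39, 214, 277])]
box_in [(0.95, [106, 395, 116, 14])]
paddle_top [(0.92, [173, 293, 163, 23]), (0.19, [175, 60, 100, 70])]
tape_roll_mid []
cutters_mid []
```

```bash
python3 - <<'E'
import cv2,numpy as np
a=cv2.imread('pics/scene0.png');b=cv2.imread('pics/side0.png');
cv2.imwrite('pics/sc.png',cv2.resize(a[150:340,80:450],None,fx=2.15,fy=2.15,interpolation=cv2.INTER_CUBIC))
cv2.imwrite('pics/sd.png',cv2.resize(b[110:410,150:400],None,fx=2,fy=2,interpolation=cv2.INTER_CUBIC))
E
```

```text
(no output)
```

View pics/sc.png

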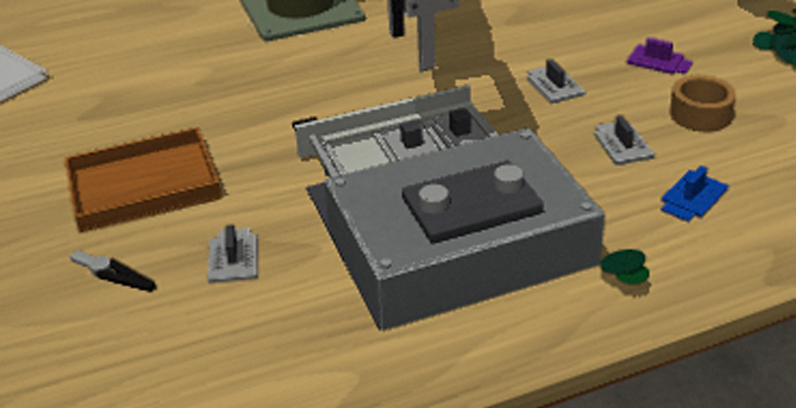

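View pics/sd.png

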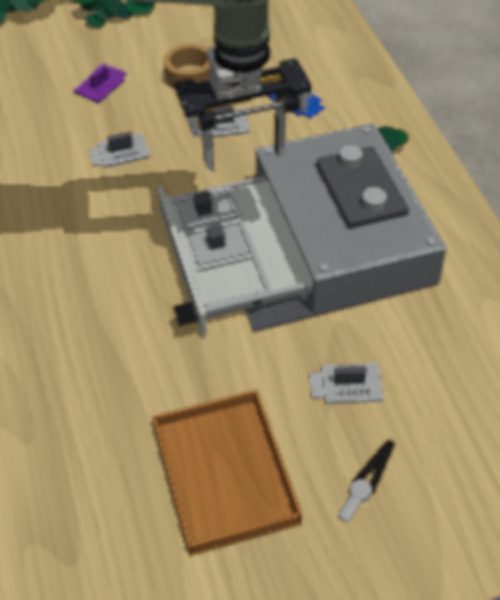

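View pics/wrist0.png

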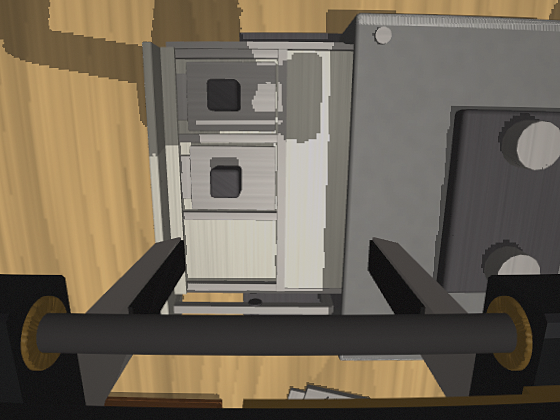

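```bash
python3 - <<'E'
from h import *
for n,rois in {'scene':[(315,172,355,200),(352,195,390,230),(170,250,205,284),(366,165,405,187),(385,222,420,255)],'side':[(190,172,230,196),(242,160,278,182),(300,285,345,315)]}.items():
    d=img(n); g=cv2.cvtColor(d['color'],cv2.COLOR_RGB2HSV)
    for x0,y0,x1,y1 in rois:
        v=g[y0:y1,x0:x1]; m=(v[:,:,2]<85)
        nn,l,st,c=cv2.connectedComponentsWithStats(m.astype(np.uint8))
        for i in range(1,nn):
            if st[i,4]>25: 
                p=c[i]+[x0,y0]; print(n,p.round(1),st[i].tolist(),px2w(d,p,.026).round(4).tolist())
d=img('wrist'); save(d,'w1.png',(130,25,370,325),2)
for p,z in [((224,95),.06),((226,182),.06),((144,43),.062),((152,230),.062)]: print(p,px2w(d,p,z).round(4))
d=img('side')
K=np.array([[155,418],[257,395],[300,520],[190,552]])/2+[150,110]
print('box',px2w(d,K,.03).round(3).tolist())
d=img('scene')
K=np.array([[66,158],[197,130],[222,192],[80,228]])/2.15+[80,150]
print('box',px2w(d,K,[.03]).round(3).tolist())
E
```

```text
scene [338. 184.] [19, 6, 9, 13, 85] [[0.4391, 0.2946, 0.026]]
scene [370.  211.2] [14, 9, 9, 15, 92] [[0.6276, 0.3078, 0.026]]
scene [374.3 223.8] [12, 27, 20, 4, 26] [[0.6916, 0.2846, 0.026]]
scene [188.3 264.3] [15, 5, 11, 18, 116] [[0.6477, -0.2799, 0.026]]
scene [386.1 173.4] [14, 4, 14, 9, 84] [[0.4448, 0.4858, 0.026]]
scene [402.8 236.6] [13, 8, 11, 13, 62] [[0.7812, 0.3269, 0.026]]
side [209.7 181.1] [14, 5, 12, 9, 81] [[0.4324, 0.2945, 0.026]]
side [253.9 165.9] [0, 0, 30, 20, 285] [[0.6005, 0.3238, 0.026]]
side [324.1 298. ] [17, 10, 15, 7, 101] [[0.6352, -0.2833, 0.026]]
(224, 95) [[0.5311 0.088  0.06  ]]
(226, 182) [[0.5306 0.0141 0.06  ]]
(144, 43) [[0.4669 0.1296 0.062 ]]
(152, 230) [[ 0.4621 -0.0295  0.062 ]]
box [[0.36, -0.269, 0.03], [0.503, -0.276, 0.03], [0.498, -0.472, 0.03], [0.355, -0.471, 0.03]]
box [[0.363, -0.459, 0.03], [0.371, -0.267, 0.03], [0.536, -0.267, 0.03], [0.536, -0.46, 0.03]]
```

View pics/w1.png

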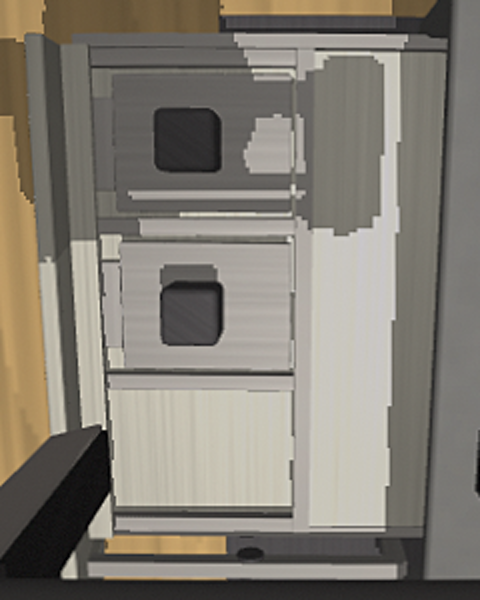

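```bash
python3 - <<'E'
from h import *
d=img('wrist')
def q(n,pts,z):
    w=px2w(d,np.array(pts)/2+[130,25],z); dd=w[-1]-w[0]; print(n,w[:,:2].round(4).tolist(),'ang',np.degrees(np.arctan2(dd[1],dd[0])).round(2))
q('panel',[(27,35),(40,258),(53,420)],.062)
q('housing',[(447,50),(428,560)],.085)
q('rib23',[(107,389),(295,388)],.028)
q('rib3',[(115,517),(295,517)],.028)
q('rib12',[(140,236),(293,236)],.028)
q('stop',[(293,65),(295,230),(293,515)],.028)
q('blank2 edges',[(122,241),(293,241)],.028);q('b2b',[(122,368),(291,371)],.028)
q('b1',[(113,73),(293,75)],.028);
q('panelin',[(92,45),(100,240),(110,400),(113,520)],.036)
# knob by dark blobs
g=d['color'].max(2)
for x0,y0,x1,y1 in [(195,65,255,120),(195,160,255,205)]:
    m=(g[y0:y1,x0:x1]<50).astype(np.uint8); n,l,st,c=cv2.connectedComponentsWithStats(m)
    i=1+np.argmax(st[1:,4]); print(st[i],c[i]+[x0,y0],px2w(d,c[i]+[x0,y0],.058).round(4))
E
```

```text
panel [[0.4665, 0.13], [0.4656, 0.0391], [0.4659, -0.0342]] ang -90.2
housing [[0.6334, 0.1196], [0.6349, -0.0917]] ang -89.61
rib23 [[0.4827, -0.0287], [0.5761, -0.0282]] ang 0.35
rib3 [[0.4827, -0.0976], [0.5762, -0.0973]] ang 0.17
rib12 [[0.5027, 0.0463], [0.5751, 0.0461]] ang -0.1
stop [[0.5751, 0.1227], [0.576, 0.0489], [0.5751, -0.0962]] ang -89.99
blank2 edges [[0.494, 0.0439], [0.5751, 0.0438]] ang -0.11
b2b [[0.4908, -0.018], [0.5741, -0.0195]] ang -1.03
b1 [[0.4934, 0.1197], [0.5751, 0.1184]] ang -0.89
panelin [[0.4864, 0.1304], [0.4855, 0.045], [0.4859, -0.0321], [0.4837, -0.0955]] ang -90.7
[ 12  14  34  32 929] [222.70290635  95.09903122] [[0.5297 0.0881 0.058 ]]
[ 15   6  31  27 156] [229.98717949 171.44871795] [[0.5341 0.0232 0.058 ]]
```

```bash
cat > pl.py <<'E'
import json,sys,os
import numpy as np
from scipy.spatial.transform import Rotation as R
def tool(yaw,tilt=0):  # tilt: deg, far (+x) edge up, about world y
    return R.from_euler('y',-tilt,degrees=True)*R.from_euler('xyz',[180,0,yaw],degrees=True)
def plan(wps,start=None,yawd=None):
    """wps: (pos, rot, hand, nrows); prints rows padded to 8 per call, tracks the commanded pose"""
    if start is None: c=json.load(open('cmd.json')); p=np.array(c['p']); q=R.from_quat(c['q'])
    else: p,q=np.array(start[0],float),start[1]
    rows=[]
    for pos,rot,hand,n in wps:
        pos=p if pos is None else np.array(pos,float); rot=q if rot is None else rot
        for i in range(n):
            k=n-i
            rv=np.round((q.inv()*rot).as_rotvec()/k,4); dp=np.round(q.inv().apply(pos-p)*100/k,2)
            rows.append((hand,dp+0.,rv+0.)); p=p+q.apply(dp/100); q=q*R.from_rotvec(rv)
    while len(rows)%8: rows.append((rows[-1][0],np.zeros(3),np.zeros(3)))
    for a in range(0,len(rows),8):
        print('CALL'); 
        for h,dp,rv in rows[a:a+8]: print('{"hand":%g,"dp":%s,"delta_rot":%s}'%(h,json.dumps(dp.tolist()),json.dumps(rv.tolist())))
    json.dump(dict(p=p.tolist(),q=q.as_quat().tolist()),open('cmd.json','w'))
E
python3 - <<'E'
from pl import *
t=tool(90)
plan([((.53,.088,.14),t,.64,4),((.53,.088,.0545),t,.64,4),(None,None,0,3)],start=((.575,0,.227),t))
E
```

```text
CALL
{"hand":0.64,"dp":[2.2, -1.12, 2.17],"delta_rot":[0.0, 0.0, 0.0]}
{"hand":0.64,"dp":[2.2, -1.13, 2.18],"delta_rot":[0.0, 0.0, 0.0]}
{"hand":0.64,"dp":[2.2, -1.12, 2.17],"delta_rot":[0.0, 0.0, 0.0]}
{"hand":0.64,"dp":[2.2, -1.13, 2.18],"delta_rot":[0.0, 0.0, 0.0]}
{"hand":0.64,"dp":[0.0, 0.0, 2.14],"delta_rot":[0.0, 0.0, 0.0]}
{"hand":0.64,"dp":[0.0, 0.0, 2.14],"delta_rot":[0.0, 0.0, 0.0]}
{"hand":0.64,"dp":[0.0, 0.0, 2.14],"delta_rot":[0.0, 0.0, 0.0]}
{"hand":0.64,"dp":[0.0, 0.0, 2.13],"delta_rot":[0.0, 0.0, 0.0]}
CALL
{"hand":0,"dp":[0.0, 0.0, 0.0],"delta_rot":[0.0, 0.0, 0.0]}
{"hand":0,"dp":[0.0, 0.0, 0.0],"delta_rot":[0.0, 0.0, 0.0]}
{"hand":0,"dp":[0.0, 0.0, 0.0],"delta_rot":[0.0, 0.0, 0.0]}
{"hand":0,"dp":[0.0, 0.0, 0.0],"delta_rot":[0.0, 0.0, 0.0]}
{"hand":0,"dp":[0.0, 0.0, 0.0],"delta_rot":[0.0, 0.0, 0.0]}
{"hand":0,"dp":[0.0, 0.0, 0.0],"delta_rot":[0.0, 0.0, 0.0]}
{"hand":0,"dp":[0.0, 0.0, 0.0],"delta_rot":[0.0, 0.0, 0.0]}
{"hand":0,"dp":[0.0, 0.0, 0.0],"delta_rot":[0.0, 0.0, 0.0]}
```

arm_command(deltas=[{"hand": 0.5, "dp": [2.2, -1.12, 2.17], "delta_rot": [0, 0, 0]}, {"hand": 0.5, "dp": [2.2, -1.13, 2.18], "delta_rot": [0, 0, 0]}, {"hand": 0.5, "dp": [2.2, -1.12, 2.17], "delta_rot": [0, 0, 0]}, {"hand": 0.5, "dp": [2.2, -1.13, 2.18], "delta_rot": [0, 0, 0]}, {"hand": 0.5, "dp": [0, 0, 2.14], "delta_rot": [0, 0, 0]}, {"hand": 0.5, "dp": [0, 0, 2.14], "delta_rot": [0, 0, 0]}, {"hand": 0.5, "dp": [0, 0, 2.14], "delta_rot": [0, 0, 0]}, {"hand": 0.5, "dp": [0, 0, 2.13], "delta_rot": [0, 0, 0]}], squeeze=40)

```text
t: 2.3
tcp_pos: [0.5302, 0.0881, 0.0543]
eef_rot: [180.0, 0.0, 90.0]
wrist_force: [0.2, 0.0, -0.3]
opening: 0.0469
finger_force: 0.0
```

arm_command(deltas=[{"hand": 0.5, "dp": [0, 0, 0], "delta_rot": [0, 0, 0]}, {"hand": 0, "dp": [0, 0, 0], "delta_rot": [0, 0, 0]}, {"hand": 0, "dp": [0, 0, 0], "delta_rot": [0, 0, 0]}, {"hand": 0, "dp": [0, 0, 0], "delta_rot": [0, 0, 0]}, {"hand": 0, "dp": [0, 0, 0], "delta_rot": [0, 0, 0]}, {"hand": 0, "dp": [0, 0, 0], "delta_rot": [0, 0, 0]}, {"hand": 0, "dp": [0, 0, 0], "delta_rot": [0, 0, 0]}, {"hand": 0, "dp": [0, 0, 0], "delta_rot": [0, 0, 0]}])

```text
t: 3.1
tcp_pos: [0.5306, 0.088, 0.0563]
eef_rot: [179.9, 0.0, 90.0]
wrist_force: [-1.8, -1.5, 6.1]
opening: 0.0261
finger_force: 40.0
```

```bash
cat >> pl.py <<'E'
def arc(pivot,tcp0,y,angs,yaw,hand,n=1):
    out=[]; d=np.array([tcp0[0]-pivot[0],0,tcp0[1]-pivot[1]])
    for a in angs:
        v=R.from_euler('y',-a,degrees=True).apply(d); out.append(((pivot[0]+v[0],y,pivot[1]+v[2]),tool(yaw,a),hand,n))
    return out
E
python3 - <<'E'
from pl import *
w=arc((.4756,.02),(.5306,.0563),.088,[3,6,9,12,15],90,0)
x,y,z=w[-1][0]
t=tool(90,15)
w+=[((x+.018,y,z+.001),t,0,3),((x+.018,y,z+.08),t,0,4),((.437,-.322,.15),tool(90),0,16),(None,None,0,1)]
plan(w)
E
```

```text
CALL
{"hand":0,"dp":[0.0, -0.14, -0.46],"delta_rot":[-0.0524, 0.0, 0.0]}
{"hand":0,"dp":[0.0, -0.19, -0.29],"delta_rot":[-0.0523, 0.0, 0.0]}
{"hand":0,"dp":[0.0, -0.2, -0.28],"delta_rot":[-0.0524, 0.0, 0.0]}
{"hand":0,"dp":[0.0, -0.2, -0.28],"delta_rot":[-0.0523, 0.0, 0.0]}
{"hand":0,"dp":[0.0, -0.2, -0.28],"delta_rot":[-0.0524, 0.0, 0.0]}
{"hand":0,"dp":[0.0, 0.59, 0.12],"delta_rot":[0.0, 0.0, 0.0]}
{"hand":0,"dp":[0.0, 0.59, 0.12],"delta_rot":[0.0, 0.0, 0.0]}
{"hand":0,"dp":[0.0, 0.59, 0.12],"delta_rot":[0.0, 0.0, 0.0]}
CALL
{"hand":0,"dp":[0.0, 0.51, -1.91],"delta_rot":[0.0, 0.0, 0.0]}
{"hand":0,"dp":[0.0, 0.51, -1.91],"delta_rot":[0.0, 0.0, 0.0]}
{"hand":0,"dp":[0.0, 0.51, -1.9],"delta_rot":[0.0, 0.0, 0.0]}
{"hand":0,"dp":[0.0, 0.51, -1.91],"delta_rot":[0.0, 0.0, 0.0]}
{"hand":0,"dp":[-2.56, -0.6, -0.17],"delta_rot":[0.0164, 0.0, 0.0]}
{"hand":0,"dp":[-2.56, -0.61, -0.16],"delta_rot":[0.0164, 0.0, 0.0]}
{"hand":0,"dp":[-2.56, -0.61, -0.15],"delta_rot":[0.0164, 0.0, 0.0]}
{"hand":0,"dp":[-2.56, -0.61, -0.14],"delta_rot":[0.0164, 0.0, 0.0]}
CALL
{"hand":0,"dp":[-2.56, -0.61, -0.13]
[... 334 characters left out ...]
2, -0.08],"delta_rot":[0.0163, 0.0, 0.0]}
{"hand":0,"dp":[-2.56, -0.62, -0.06],"delta_rot":[0.0164, 0.0, 0.0]}
{"hand":0,"dp":[-2.57, -0.63, -0.05],"delta_rot":[0.0163, 0.0, 0.0]}
CALL
{"hand":0,"dp":[-2.56, -0.63, -0.05],"delta_rot":[0.0164, 0.0, 0.0]}
{"hand":0,"dp":[-2.57, -0.62, -0.03],"delta_rot":[0.0163, 0.0, 0.0]}
{"hand":0,"dp":[-2.57, -0.63, -0.03],"delta_rot":[0.0164, 0.0, 0.0]}
{"hand":0,"dp":[-2.56, -0.62, -0.01],"delta_rot":[0.0163, 0.0, 0.0]}
{"hand":0,"dp":[0.0, 0.0, 0.0],"delta_rot":[0.0, 0.0, 0.0]}
{"hand":0,"dp":[0.0, 0.0, 0.0],"delta_rot":[0.0, 0.0, 0.0]}
{"hand":0,"dp":[0.0, 0.0, 0.0],"delta_rot":[0.0, 0.0, 0.0]}
{"hand":0,"dp":[0.0, 0.0, 0.0],"delta_rot":[0.0, 0.0, 0.0]}
```

arm_command(deltas=[{"hand": 0, "dp": [0.0, -0.14, -0.46], "delta_rot": [-0.0524, 0, 0]}, {"hand": 0, "dp": [0.0, -0.19, -0.29], "delta_rot": [-0.0523, 0, 0]}, {"hand": 0, "dp": [0.0, -0.2, -0.28], "delta_rot": [-0.0524, 0, 0]}, {"hand": 0, "dp": [0.0, -0.2, -0.28], "delta_rot": [-0.0523, 0, 0]}, {"hand": 0, "dp": [0.0, -0.2, -0.28], "delta_rot": [-0.0524, 0, 0]}, {"hand": 0, "dp": [0.0, 0.59, 0.12], "delta_rot": [0, 0, 0]}, {"hand": 0, "dp": [0.0, 0.59, 0.12], "delta_rot": [0, 0, 0]}, {"hand": 0, "dp": [0.0, 0.59, 0.12], "delta_rot": [0, 0, 0]}], squeeze=50)

```text
t: 3.9
tcp_pos: [0.5386, 0.0879, 0.071]
eef_rot: [165.0, -0.0, 90.0]
wrist_force: [0.6, 0.0, -4.3]
opening: 0.0259
finger_force: 50.0
```

```bash
python3 - <<'E'
from h import *
d=img('wrist'); save(d,'w2.png',(100,20,440,330),1.5)
E
```

```text
(no output)
```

View pics/w2.png

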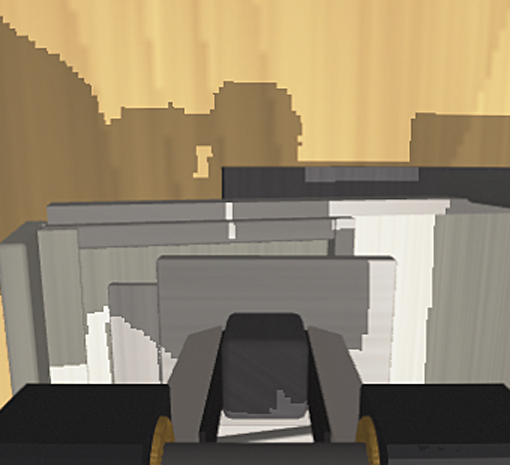

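arm_command(deltas=[{"hand": 0, "dp": [0.0, 0.51, -1.91], "delta_rot": [0, 0, 0]}, {"hand": 0, "dp": [0.0, 0.51, -1.91], "delta_rot": [0, 0, 0]}, {"hand": 0, "dp": [0.0, 0.51, -1.9], "delta_rot": [0, 0, 0]}, {"hand": 0, "dp": [0.0, 0.51, -1.91], "delta_rot": [0, 0, 0]}, {"hand": 0, "dp": [-2.56, -0.6, -0.17], "delta_rot": [0.0164, 0, 0]}, {"hand": 0, "dp": [-2.56, -0.61, -0.16], "delta_rot": [0.0164, 0, 0]}, {"hand": 0, "dp": [-2.56, -0.61, -0.15], "delta_rot": [0.0164, 0, 0]}, {"hand": 0, "dp": [-2.56, -0.61, -0.14], "delta_rot": [0.0164, 0, 0]}])

```text
t: 4.75
tcp_pos: [0.5126, -0.0155, 0.1501]
eef_rot: [168.8, 0.0, 90.0]
wrist_force: [-0.1, 0.3, -2.6]
opening: 0.0254
finger_force: 50.0
```

arm_command(deltas=[{"hand": 0, "dp": [-2.56, -0.61, -0.13], "delta_rot": [0.0164, 0, 0]}, {"hand": 0, "dp": [-2.56, -0.62, -0.11], "delta_rot": [0.0163, 0, 0]}, {"hand": 0, "dp": [-2.56, -0.62, -0.1], "delta_rot": [0.0164, 0, 0]}, {"hand": 0, "dp": [-2.56, -0.62, -0.1], "delta_rot": [0.0163, 0, 0]}, {"hand": 0, "dp": [-2.57, -0.62, -0.08], "delta_rot": [0.0164, 0, 0]}, {"hand": 0, "dp": [-2.56, -0.62, -0.08], "delta_rot": [0.0163, 0, 0]}, {"hand": 0, "dp": [-2.56, -0.62, -0.06], "delta_rot": [0.0164, 0, 0]}, {"hand": 0, "dp": [-2.57, -0.63, -0.05], "delta_rot": [0.0163, 0, 0]}])

```text
t: 5.55
tcp_pos: [0.4624, -0.2211, 0.1502]
eef_rot: [176.3, 0.0, 90.0]
wrist_force: [0.5, 0.1, -2.9]
opening: 0.0258
finger_force: 50.0
```

arm_command(deltas=[{"hand": 0, "dp": [-2.56, -0.63, -0.05], "delta_rot": [0.0164, 0, 0]}, {"hand": 0, "dp": [-2.57, -0.62, -0.03], "delta_rot": [0.0163, 0, 0]}, {"hand": 0, "dp": [-2.57, -0.63, -0.03], "delta_rot": [0.0164, 0, 0]}, {"hand": 0, "dp": [-2.56, -0.62, -0.01], "delta_rot": [0.0163, 0, 0]}, {"hand": 0, "dp": [0, 0, 0], "delta_rot": [0, 0, 0]}, {"hand": 0, "dp": [0, 0, 0], "delta_rot": [0, 0, 0]}, {"hand": 0, "dp": [0, 0, 0], "delta_rot": [0, 0, 0]}, {"hand": 0, "dp": [0, 0, 0], "delta_rot": [0, 0, 0]}])

```text
t: 6.35
tcp_pos: [0.4372, -0.3211, 0.1502]
eef_rot: [-180.0, -0.0, 90.1]
wrist_force: [-0.1, -0.3, -2.7]
opening: 0.026
finger_force: 50.0
```

```bash
python3 - <<'E'
from h import *
d=img('wrist'); save(d,'w3.png')
s=img('side'); 
for o in r.outline_of('side','box_in')[:1]: print(o['conf'],o['bbox'])
save(s,'s3.png',(200,270,360,410),3)
cv2.imwrite('pics/c3.png',np.hstack([cv2.resize(cv2.imread('pics/w3.png'),(480,360)),cv2.resize(cv2.imread('pics/s3.png'),(320,360))]))
E
```

```text
0.78 [226.4, 305.2, 75.6, 82.4]
```

View pics/c3.png

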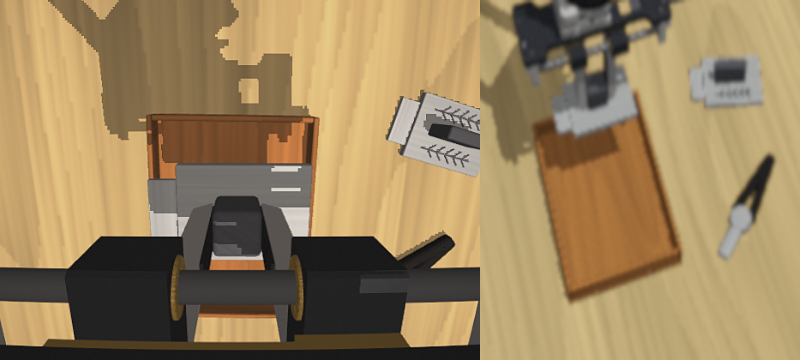

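```bash
python3 - <<'E'
from h import *
d=img('wrist'); f=560/480
print(px2w(d,np.array([[148,115],[317,117],[312,235],[149,178]])*f,.03).round(4).tolist())
E
```

```text
[[0.361, -0.2639, 0.03], [0.5059, -0.2655, 0.03], [0.5076, -0.374, 0.03], [0.3585, -0.3194, 0.03]]
```

```bash
python3 - <<'E'
from pl import *
t=tool(90)
plan([((.439,-.3205,.0425),t,0,6),(None,None,0.5,2)])
plan([(None,None,0.5,1),((.439,-.3205,.11),t,.5,3),((.5306,.0141,.11),t,.5,9),((.5306,.0141,.0545),t,.5,3)])
print('grip 1 call')
w=arc((.4756,.02),(.5306,.0563),.0141,[3,6,9,12,15],90,0)
x,y,z=w[-1][0]
t=tool(90,15)
w+=[((x+.018,y,z+.001),t,0,3),((x+.018,y,z+.08),t,0,4),((.439,-.41,.15),tool(90),0,15),((.439,-.41,.0425),tool(90),0,5)]
plan(w)
E
```

```text
CALL
{"hand":0,"dp":[0.03, 0.03, 1.79],"delta_rot":[0.0, 0.0, 0.0]}
{"hand":0,"dp":[0.02, 0.03, 1.79],"delta_rot":[0.0, 0.0, 0.0]}
{"hand":0,"dp":[0.03, 0.03, 1.79],"delta_rot":[0.0, 0.0, 0.0]}
{"hand":0,"dp":[0.02, 0.04, 1.79],"delta_rot":[0.0, 0.0, 0.0]}
{"hand":0,"dp":[0.03, 0.03, 1.79],"delta_rot":[0.0, 0.0, 0.0]}
{"hand":0,"dp":[0.02, 0.04, 1.8],"delta_rot":[0.0, 0.0, 0.0]}
{"hand":0.5,"dp":[0.0, 0.0, 0.0],"delta_rot":[0.0, 0.0, 0.0]}
{"hand":0.5,"dp":[0.0, 0.0, 0.0],"delta_rot":[0.0, 0.0, 0.0]}
CALL
{"hand":0.5,"dp":[0.0, 0.0, 0.0],"delta_rot":[0.0, 0.0, 0.0]}
{"hand":0.5,"dp":[0.0, 0.0, -2.25],"delta_rot":[0.0, 0.0, 0.0]}
{"hand":0.5,"dp":[0.0, 0.0, -2.25],"delta_rot":[0.0, 0.0, 0.0]}
{"hand":0.5,"dp":[0.0, 0.0, -2.25],"delta_rot":[0.0, 0.0, 0.0]}
{"hand":0.5,"dp":[3.72, 1.02, 0.0],"delta_rot":[0.0, 0.0, 0.0]}
{"hand":0.5,"dp":[3.72, 1.02, 0.0],"delta_rot":[0.0, 0.0, 0.0]}
{"hand":0.5,"dp":[3.72, 1.02, 0.0],"delta_rot":[0.0, 0.0, 0.0]}
{"hand":0.5,"dp":[3.72, 1.02, 0.0],"delta_rot":[0.0, 0.0, 0.0]}
CALL
{"hand":0.5,"dp":[3.72, 1.02, 0.0],"delta_rot":[0.0, 0.0, 0.0]}
{"hand":0.
[... 1878 characters left out ...]
-0.65, -0.07],"delta_rot":[0.0175, 0.0, 0.0]}
{"hand":0,"dp":[-2.83, -0.65, -0.06],"delta_rot":[0.0174, 0.0, 0.0]}
{"hand":0,"dp":[-2.82, -0.65, -0.05],"delta_rot":[0.0175, 0.0, 0.0]}
CALL
{"hand":0,"dp":[-2.83, -0.66, -0.04],"delta_rot":[0.0174, 0.0, 0.0]}
{"hand":0,"dp":[-2.82, -0.66, -0.03],"delta_rot":[0.0175, 0.0, 0.0]}
{"hand":0,"dp":[-2.83, -0.65, -0.02],"delta_rot":[0.0174, 0.0, 0.0]}
{"hand":0,"dp":[0.0, 0.0, 2.15],"delta_rot":[0.0, 0.0, 0.0]}
{"hand":0,"dp":[0.0, 0.0, 2.15],"delta_rot":[0.0, 0.0, 0.0]}
{"hand":0,"dp":[0.0, 0.0, 2.15],"delta_rot":[0.0, 0.0, 0.0]}
{"hand":0,"dp":[0.0, 0.0, 2.15],"delta_rot":[0.0, 0.0, 0.0]}
{"hand":0,"dp":[0.0, 0.0, 2.15],"delta_rot":[0.0, 0.0, 0.0]}
```

arm_command(deltas=[{"hand": 0, "dp": [0.03, 0.03, 1.79], "delta_rot": [0, 0, 0]}, {"hand": 0, "dp": [0.02, 0.03, 1.79], "delta_rot": [0, 0, 0]}, {"hand": 0, "dp": [0.03, 0.03, 1.79], "delta_rot": [0, 0, 0]}, {"hand": 0, "dp": [0.02, 0.04, 1.79], "delta_rot": [0, 0, 0]}, {"hand": 0, "dp": [0.03, 0.03, 1.79], "delta_rot": [0, 0, 0]}, {"hand": 0, "dp": [0.02, 0.04, 1.8], "delta_rot": [0, 0, 0]}, {"hand": 0.5, "dp": [0, 0, 0], "delta_rot": [0, 0, 0]}, {"hand": 0.5, "dp": [0, 0, 0], "delta_rot": [0, 0, 0]}])

```text
t: 7.35
tcp_pos: [0.4395, -0.3208, 0.0437]
eef_rot: [180.0, 0.0, 90.0]
wrist_force: [-0.3, 0.3, -0.1]
opening: 0.038
finger_force: 0.0
```

arm_command(deltas=[{"hand": 0.5, "dp": [0, 0, 0], "delta_rot": [0, 0, 0]}, {"hand": 0.5, "dp": [0, 0, -2.25], "delta_rot": [0, 0, 0]}, {"hand": 0.5, "dp": [0, 0, -2.25], "delta_rot": [0, 0, 0]}, {"hand": 0.5, "dp": [0, 0, -2.25], "delta_rot": [0, 0, 0]}, {"hand": 0.5, "dp": [3.72, 1.02, 0], "delta_rot": [0, 0, 0]}, {"hand": 0.5, "dp": [3.72, 1.02, 0], "delta_rot": [0, 0, 0]}, {"hand": 0.5, "dp": [3.72, 1.02, 0], "delta_rot": [0, 0, 0]}, {"hand": 0.5, "dp": [3.72, 1.02, 0], "delta_rot": [0, 0, 0]}])

```text
t: 8.15
tcp_pos: [0.481, -0.171, 0.1123]
eef_rot: [179.8, 0.1, 90.0]
wrist_force: [-0.2, 0.6, 0.4]
opening: 0.047
finger_force: 0.0
```

arm_command(deltas=[{"hand": 0.5, "dp": [3.72, 1.02, 0], "delta_rot": [0, 0, 0]}, {"hand": 0.5, "dp": [3.71, 1.01, 0], "delta_rot": [0, 0, 0]}, {"hand": 0.5, "dp": [3.72, 1.02, 0], "delta_rot": [0, 0, 0]}, {"hand": 0.5, "dp": [3.71, 1.01, 0], "delta_rot": [0, 0, 0]}, {"hand": 0.5, "dp": [3.72, 1.02, 0], "delta_rot": [0, 0, 0]}, {"hand": 0.5, "dp": [0, 0, 1.85], "delta_rot": [0, 0, 0]}, {"hand": 0.5, "dp": [0, 0, 1.85], "delta_rot": [0, 0, 0]}, {"hand": 0.5, "dp": [0, 0, 1.85], "delta_rot": [0, 0, 0]}])

```text
t: 8.95
tcp_pos: [0.5321, 0.0146, 0.0562]
eef_rot: [179.8, 0.0, 90.1]
wrist_force: [-0.3, -0.2, -0.7]
opening: 0.0471
finger_force: 0.0
```

arm_command(deltas=[{"hand": 0.5, "dp": [0, 0, 0], "delta_rot": [0, 0, 0]}, {"hand": 0, "dp": [0, 0, 0], "delta_rot": [0, 0, 0]}, {"hand": 0, "dp": [0, 0, 0], "delta_rot": [0, 0, 0]}, {"hand": 0, "dp": [0, 0, 0], "delta_rot": [0, 0, 0]}, {"hand": 0, "dp": [0, 0, 0], "delta_rot": [0, 0, 0]}, {"hand": 0, "dp": [0, 0, 0], "delta_rot": [0, 0, 0]}, {"hand": 0, "dp": [0, 0, 0], "delta_rot": [0, 0, 0]}, {"hand": 0, "dp": [0, 0, 0], "delta_rot": [0, 0, 0]}])

```text
t: 9.75
tcp_pos: [0.5312, 0.0138, 0.0563]
eef_rot: [179.9, 0.0, 90.0]
wrist_force: [-2.6, 0.2, 7.4]
opening: 0.0259
finger_force: 50.0
```

arm_command(deltas=[{"hand": 0, "dp": [0.0, -0.2, -0.46], "delta_rot": [-0.0524, 0, 0]}, {"hand": 0, "dp": [0.0, -0.2, -0.29], "delta_rot": [-0.0523, 0, 0]}, {"hand": 0, "dp": [0.0, -0.2, -0.28], "delta_rot": [-0.0524, 0, 0]}, {"hand": 0, "dp": [0.0, -0.19, -0.28], "delta_rot": [-0.0523, 0, 0]}, {"hand": 0, "dp": [0.0, -0.2, -0.29], "delta_rot": [-0.0524, 0, 0]}, {"hand": 0, "dp": [0.0, 0.59, 0.12], "delta_rot": [0, 0, 0]}, {"hand": 0, "dp": [0.0, 0.59, 0.13], "delta_rot": [0, 0, 0]}, {"hand": 0, "dp": [0.0, 0.58, 0.12], "delta_rot": [0, 0, 0]}])

```text
t: 10.55
tcp_pos: [0.5388, 0.0139, 0.0711]
eef_rot: [165.0, 0.0, 90.0]
wrist_force: [-0.0, -0.4, -2.1]
opening: 0.0255
finger_force: 50.0
```

arm_command(deltas=[{"hand": 0, "dp": [0.0, 0.51, -1.91], "delta_rot": [0, 0, 0]}, {"hand": 0, "dp": [0.0, 0.51, -1.91], "delta_rot": [0, 0, 0]}, {"hand": 0, "dp": [0.0, 0.51, -1.9], "delta_rot": [0, 0, 0]}, {"hand": 0, "dp": [0.0, 0.52, -1.91], "delta_rot": [0, 0, 0]}, {"hand": 0, "dp": [-2.83, -0.63, -0.17], "delta_rot": [0.0175, 0, 0]}, {"hand": 0, "dp": [-2.83, -0.64, -0.16], "delta_rot": [0.0175, 0, 0]}, {"hand": 0, "dp": [-2.83, -0.64, -0.15], "delta_rot": [0.0174, 0, 0]}, {"hand": 0, "dp": [-2.83, -0.64, -0.14], "delta_rot": [0.0175, 0, 0]}])

```text
t: 11.35
tcp_pos: [0.512, -0.1005, 0.1502]
eef_rot: [169.0, 0.0, 90.0]
wrist_force: [0.2, 0.1, -3.1]
opening: 0.0255
finger_force: 50.0
```

arm_command(deltas=[{"hand": 0, "dp": [-2.83, -0.64, -0.13], "delta_rot": [0.0174, 0, 0]}, {"hand": 0, "dp": [-2.83, -0.64, -0.12], "delta_rot": [0.0175, 0, 0]}, {"hand": 0, "dp": [-2.83, -0.65, -0.11], "delta_rot": [0.0174, 0, 0]}, {"hand": 0, "dp": [-2.82, -0.65, -0.1], "delta_rot": [0.0175, 0, 0]}, {"hand": 0, "dp": [-2.83, -0.65, -0.08], "delta_rot": [0.0174, 0, 0]}, {"hand": 0, "dp": [-2.82, -0.65, -0.07], "delta_rot": [0.0175, 0, 0]}, {"hand": 0, "dp": [-2.83, -0.65, -0.06], "delta_rot": [0.0174, 0, 0]}, {"hand": 0, "dp": [-2.82, -0.65, -0.05], "delta_rot": [0.0175, 0, 0]}])

```text
t: 12.15
tcp_pos: [0.4594, -0.3273, 0.1502]
eef_rot: [177.0, 0.0, 90.0]
wrist_force: [0.1, -0.3, -2.1]
opening: 0.0258
finger_force: 50.0
```

arm_command(deltas=[{"hand": 0, "dp": [-2.83, -0.66, -0.04], "delta_rot": [0.0174, 0, 0]}, {"hand": 0, "dp": [-2.82, -0.66, -0.03], "delta_rot": [0.0175, 0, 0]}, {"hand": 0, "dp": [-2.83, -0.65, -0.02], "delta_rot": [0.0174, 0, 0]}, {"hand": 0, "dp": [0, 0, 2.15], "delta_rot": [0, 0, 0]}, {"hand": 0, "dp": [0, 0, 2.15], "delta_rot": [0, 0, 0]}, {"hand": 0, "dp": [0, 0, 2.15], "delta_rot": [0, 0, 0]}, {"hand": 0, "dp": [0, 0, 2.15], "delta_rot": [0, 0, 0]}, {"hand": 0, "dp": [0, 0, 2.15], "delta_rot": [0, 0, 0]}])

```text
t: 12.95
tcp_pos: [0.44, -0.4111, 0.0417]
eef_rot: [180.0, 0.0, 90.0]
wrist_force: [0.6, -0.2, -3.5]
opening: 0.0259
finger_force: 50.0
```

```bash
python3 - <<'E'
from pl import *
from h import r
print(np.round(r.read_state()['tcp_pos'],4),r.read_state()['opening'])
plan([(None,None,.5,2),((.439,-.41,.12),None,.5,3),((.63,-.28,.20),tool(0),.5,11)])
E
```

```text
[ 0.44   -0.4111  0.0417] 0.025900614747858427
CALL
{"hand":0.5,"dp":[0.0, 0.0, 0.0],"delta_rot":[0.0, 0.0, 0.0]}
{"hand":0.5,"dp":[0.0, 0.0, 0.0],"delta_rot":[0.0, 0.0, 0.0]}
{"hand":0.5,"dp":[0.0, 0.0, -2.58],"delta_rot":[0.0, 0.0, 0.0]}
{"hand":0.5,"dp":[0.0, 0.0, -2.59],"delta_rot":[0.0, 0.0, 0.0]}
{"hand":0.5,"dp":[0.0, 0.0, -2.58],"delta_rot":[0.0, 0.0, 0.0]}
{"hand":0.5,"dp":[1.18, 1.74, -0.73],"delta_rot":[0.0, 0.0, 0.1428]}
{"hand":0.5,"dp":[1.42, 1.55, -0.73],"delta_rot":[0.0, 0.0, 0.1428]}
{"hand":0.5,"dp":[1.62, 1.33, -0.73],"delta_rot":[0.0, 0.0, 0.1428]}
CALL
{"hand":0.5,"dp":[1.8, 1.09, -0.73],"delta_rot":[0.0, 0.0, 0.1428]}
{"hand":0.5,"dp":[1.93, 0.82, -0.73],"delta_rot":[0.0, 0.0, 0.1428]}
{"hand":0.5,"dp":[2.03, 0.54, -0.73],"delta_rot":[0.0, 0.0, 0.1428]}
{"hand":0.5,"dp":[2.09, 0.24, -0.72],"delta_rot":[0.0, 0.0, 0.1428]}
{"hand":0.5,"dp":[2.1, -0.06, -0.73],"delta_rot":[0.0, 0.0, 0.1428]}
{"hand":0.5,"dp":[2.07, -0.35, -0.72],"delta_rot":[0.0, 0.0, 0.1428]}
{"hand":0.5,"dp":[2.0, -0.64, -0.73],"delta_rot":[0.0, 0.0, 0.1428]}
{"hand":0.5,"dp":[1.88, -0.92, -0.72],"delta_rot":[0.0, 0.0, 0.1428]}
```

arm_command(deltas=[{"hand": 0.5, "dp": [0, 0, 0], "delta_rot": [0, 0, 0]}, {"hand": 0.5, "dp": [0, 0, 0], "delta_rot": [0, 0, 0]}, {"hand": 0.5, "dp": [0, 0, -2.58], "delta_rot": [0, 0, 0]}, {"hand": 0.5, "dp": [0, 0, -2.59], "delta_rot": [0, 0, 0]}, {"hand": 0.5, "dp": [0, 0, -2.58], "delta_rot": [0, 0, 0]}, {"hand": 0.5, "dp": [1.18, 1.74, -0.73], "delta_rot": [0, 0, 0.1428]}, {"hand": 0.5, "dp": [1.42, 1.55, -0.73], "delta_rot": [0, 0, 0.1428]}, {"hand": 0.5, "dp": [1.62, 1.33, -0.73], "delta_rot": [0, 0, 0.1428]}])

```text
t: 13.75
tcp_pos: [0.4928, -0.3755, 0.1455]
eef_rot: [179.8, 0.1, 65.1]
wrist_force: [-1.2, -0.1, 0.9]
opening: 0.0467
finger_force: 0.0
```

arm_command(deltas=[{"hand": 0.5, "dp": [1.8, 1.09, -0.73], "delta_rot": [0, 0, 0.1428]}, {"hand": 0.5, "dp": [1.93, 0.82, -0.73], "delta_rot": [0, 0, 0.1428]}, {"hand": 0.5, "dp": [2.03, 0.54, -0.73], "delta_rot": [0, 0, 0.1428]}, {"hand": 0.5, "dp": [2.09, 0.24, -0.72], "delta_rot": [0, 0, 0.1428]}, {"hand": 0.5, "dp": [2.1, -0.06, -0.73], "delta_rot": [0, 0, 0.1428]}, {"hand": 0.5, "dp": [2.07, -0.35, -0.72], "delta_rot": [0, 0, 0.1428]}, {"hand": 0.5, "dp": [2.0, -0.64, -0.73], "delta_rot": [0, 0, 0.1428]}, {"hand": 0.5, "dp": [1.88, -0.92, -0.72], "delta_rot": [0, 0, 0.1428]}])

```text
t: 14.55
tcp_pos: [0.6318, -0.2801, 0.2033]
eef_rot: [179.9, -0.2, -0.3]
wrist_force: [-1.0, 0.4, -0.0]
opening: 0.047
finger_force: 0.0
```

```bash
python3 - <<'E'
from h import *
d=img('wrist'); save(d,'w4.png'); print(r.read_state()['tcp_pos'],r.read_state()['eef_rot'])
o=r.outline_of('wrist','plate1_fin'); print([(x['conf'],x['bbox']) for x in o])
c=d['color'][:,:,::-1].copy()
s=img('side'); b=cv2.resize(s['color'][270:410,200:360,::-1],None,fx=2.2,fy=2.2)
w=np.zeros((420,560+352,3),np.uint8); w[:,:560]=c; w[:308,560:]=b[:308]; cv2.imwrite('pics/c4.png',cv2.resize(w,(800,368)))
E
```

```text
[ 0.63493594 -0.27814419  0.20493195] [179.88739441  -0.45604203  -0.40661824]
[]
```

View pics/c4.png

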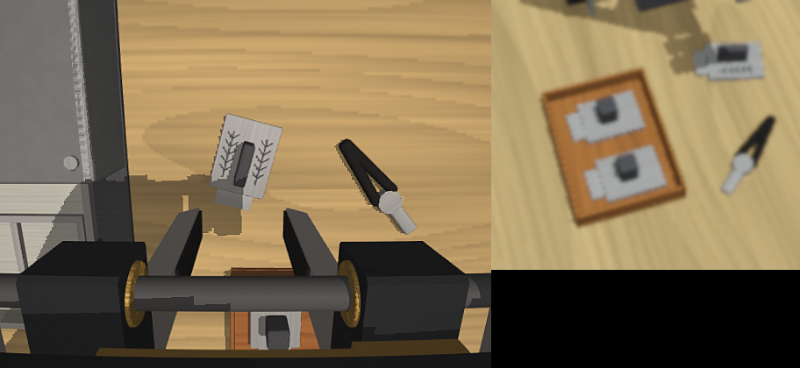

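```bash
cat >> h.py <<'E'
from scipy.optimize import minimize
def _box(x0,x1,y0,y1,z0,z1): return np.array([(x,y,z) for x in (x0,x1) for y in (y0,y1) for z in (z0,z1)])
FIN=_box(-.022,.022,-.006,.006,-.016,.016); PL=_box(-.037,.045,-.031,.031,-.024,-.016); TG=_box(-.055,-.037,-.021,.021,-.024,-.019)
def render(d,x,y,yaw,zc=.024,parts=(PL,TG,FIN)):
    m=np.zeros(d['color'].shape[:2],np.uint8); c,s=np.cos(yaw),np.sin(yaw)
    for P in parts:
        Q=P@np.array([[c,-s,0],[s,c,0],[0,0,1]]).T+[x,y,zc]
        cv2.fillConvexPoly(m,cv2.convexHull(np.round(w2px(d,Q)*16).astype(np.int32)),1,shift=4)
    return m
def fitplate(d,x,y,yaw=0,zc=.024,win=.09):
    """refine fin centre x,y,yaw(rad) from a picture with a masks fit"""
    hsv=cv2.cvtColor(d['color'],cv2.COLOR_RGB2HSV)
    roi=np.zeros(hsv.shape[:2],np.uint8); a=np.linspace(0,6.3,40)
    cv2.fillConvexPoly(roi,np.round(w2px(d,np.stack([x+win*np.cos(a),y+win*np.sin(a),0*a+zc-.01],1))).astype(np.int32),1)
    sil=((hsv[:,:,1]<70)&(roi>0)).astype(np.uint8)
    dark=((hsv[:,:,2]<75)&(hsv[:,:,1]<90)&(roi>0)).astype(np.uint8)
    n,l,st,_=cv2.connectedComponentsWithStats(sil)
    if n>1: sil=(l==1+np.argmax(st[1:,4])).astype(np.uint8)
    S=cv2.GaussianBlur(sil.astype(np.float32),(0,0),1.5); D=cv2.GaussianBlur(dark.astype(np.float32),(0,0),1.5)
    def f(v):
        A=cv2.GaussianBlur(render(d,*v[:2]/1e2,v[2]/10,zc).astype(np.float32),(0,0),1.5); B=cv2.GaussianBlur(render(d,*v[:2]/1e2,v[2]/10,zc,(FIN,)).astype(np.float32),(0,0),1.5)
        return ((A-S)**2)[roi>0].sum()+2*((B-D)**2)[roi>0].sum()
    best=None
    for y0 in (yaw-.35,yaw,yaw+.35):
        q=minimize(f,[x*1e2,y*1e2,y0*10],method='Nelder-Mead',options=dict(initial_simplex=[[x*1e2,y*1e2,y0*10],[x*1e2+1.5,y*1e2,y0*10],[x*1e2,y*1e2+1.5,y0*10],[x*1e2,y*1e2,y0*10+2.5]]))
        if best is None or q.fun<best.fun: best=q
    v=best.x; return v[0]/1e2,v[1]/1e2,v[2]/10,best.fun,int(sil.sum()),int(dark.sum())
def overlay(d,x,y,yaw,zc=.024):
    c=d['color'][:,:,::-1].copy()
    for P,k in ((PL,(0,255,0)),(TG,(255,255,0)),(FIN,(0,0,255))):
        cs,_=cv2.findContours(render(d,x,y,yaw,zc,(P,)),0,2); cv2.drawContours(c,cs,-1,k,1)
    return c
E
python3 - <<'E'
from h import *
d=img('wrist'); g=px2w(d,(279,188),.035)[0]; print(g)
v=fitplate(d,g[0],g[1]); print(np.round(v,4),np.degrees(v[2]))
print(r.read_state()['tcp_pos'],r.read_state()['eef_rot'])
c=overlay(d,*v[:3])[90:260,200:400]
for n,(x,y) in {'scene':(.4391,.2946),'side':(.4324,.2945)}.items():
    e=img(n); u=fitplate(e,x,y); print(n,np.round(u,4))
    if n=='scene': q=fitplate(e,.6276,.3078); print(np.round(q,4)); c2=overlay(e,*q[:3])[190:230,345:395]
    else: u2=fitplate(e,v[0],v[1]); print('side plate3',np.round(u2,4))
cv2.imwrite('pics/c5.png',np.hstack([cv2.resize(c,(400,340)),cv2.resize(c2,(400,340))]))
E
```

```text
[ 0.64013745 -0.28241594  0.035     ]
[ 6.3960000e-01 -2.8110000e-01 -2.5510000e-01  1.0353512e+03
  6.2380000e+03  7.4100000e+02] -14.613557903215026
[ 0.63043412 -0.28046731  0.20189331] [ 1.79897323e+02 -8.19380899e-02  2.21028543e-01]
scene [ 4.35400e-01  2.96700e-01 -7.55000e-02  1.97188e+01  3.00000e+02
  9.30000e+01]
[ 6.22500e-01  3.10300e-01 -2.35300e-01  2.60473e+01  3.76000e+02
  1.09000e+02]
side [4.32700e-01 2.98700e-01 4.55000e-02 5.77727e+01 3.96000e+02 6.30000e+01]
side plate3 [ 6.36600e-01 -2.80800e-01 -2.70600e-01  9.27968e+01  6.71000e+02
  8.40000e+01]
```

View pics/c5.png

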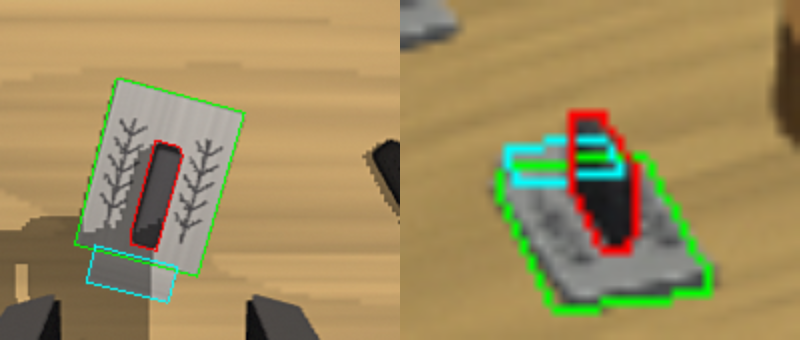

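```bash
cat >> pl.py <<'E'
def tip(x,y,z,a,h,hand=0,n=1,yaw=0):  # tongue tip bottom at x,y,z with tilt a -> TCP waypoint
    v=R.from_euler('y',-a,degrees=True).apply([.055,0,h]); return ((x+v[0],y,z+v[2]),tool(yaw,a),hand,n)
E
python3 - <<'E'
from pl import *
t=tool(-14.6)
plan([((.6396,-.2811,.10),t,.5,4),((.6396,-.2811,.033),t,.5,4)])
plan([(None,None,.5,1),(None,None,0,7)])
E
```

```text
CALL
{"hand":0.5,"dp":[0.24, 0.03, 2.5],"delta_rot":[0.0, 0.0, 0.0637]}
{"hand":0.5,"dp":[0.24, 0.01, 2.5],"delta_rot":[0.0, 0.0, 0.0637]}
{"hand":0.5,"dp":[0.24, 0.0, 2.5],"delta_rot":[0.0, 0.0, 0.0637]}
{"hand":0.5,"dp":[0.24, -0.03, 2.5],"delta_rot":[0.0, 0.0, 0.0637]}
{"hand":0.5,"dp":[0.0, 0.0, 1.67],"delta_rot":[0.0, 0.0, 0.0]}
{"hand":0.5,"dp":[0.0, 0.0, 1.68],"delta_rot":[0.0, 0.0, 0.0]}
{"hand":0.5,"dp":[0.0, 0.0, 1.67],"delta_rot":[0.0, 0.0, 0.0]}
{"hand":0.5,"dp":[0.0, 0.0, 1.68],"delta_rot":[0.0, 0.0, 0.0]}
CALL
{"hand":0.5,"dp":[0.0, 0.0, 0.0],"delta_rot":[0.0, 0.0, 0.0]}
{"hand":0,"dp":[0.0, 0.0, 0.0],"delta_rot":[0.0, 0.0, 0.0]}
{"hand":0,"dp":[0.0, 0.0, 0.0],"delta_rot":[0.0, 0.0, 0.0]}
{"hand":0,"dp":[0.0, 0.0, 0.0],"delta_rot":[0.0, 0.0, 0.0]}
{"hand":0,"dp":[0.0, 0.0, 0.0],"delta_rot":[0.0, 0.0, 0.0]}
{"hand":0,"dp":[0.0, 0.0, 0.0],"delta_rot":[0.0, 0.0, 0.0]}
{"hand":0,"dp":[0.0, 0.0, 0.0],"delta_rot":[0.0, 0.0, 0.0]}
{"hand":0,"dp":[0.0, 0.0, 0.0],"delta_rot":[0.0, 0.0, 0.0]}
```

arm_command(deltas=[{"hand": 0.5, "dp": [0.24, 0.03, 2.5], "delta_rot": [0, 0, 0.0637]}, {"hand": 0.5, "dp": [0.24, 0.01, 2.5], "delta_rot": [0, 0, 0.0637]}, {"hand": 0.5, "dp": [0.24, 0.0, 2.5], "delta_rot": [0, 0, 0.0637]}, {"hand": 0.5, "dp": [0.24, -0.03, 2.5], "delta_rot": [0, 0, 0.0637]}, {"hand": 0.5, "dp": [0, 0, 1.67], "delta_rot": [0, 0, 0]}, {"hand": 0.5, "dp": [0, 0, 1.68], "delta_rot": [0, 0, 0]}, {"hand": 0.5, "dp": [0, 0, 1.67], "delta_rot": [0, 0, 0]}, {"hand": 0.5, "dp": [0, 0, 1.68], "delta_rot": [0, 0, 0]}])

```text
t: 15.65
tcp_pos: [0.6398, -0.2815, 0.0329]
eef_rot: [180.0, -0.1, -14.6]
wrist_force: [0.1, -0.2, 0.0]
opening: 0.0468
finger_force: 0.0
```

arm_command(deltas=[{"hand": 0.5, "dp": [0, 0, 0], "delta_rot": [0, 0, 0]}, {"hand": 0, "dp": [0, 0, 0], "delta_rot": [0, 0, 0]}, {"hand": 0, "dp": [0, 0, 0], "delta_rot": [0, 0, 0]}, {"hand": 0, "dp": [0, 0, 0], "delta_rot": [0, 0, 0]}, {"hand": 0, "dp": [0, 0, 0], "delta_rot": [0, 0, 0]}, {"hand": 0, "dp": [0, 0, 0], "delta_rot": [0, 0, 0]}, {"hand": 0, "dp": [0, 0, 0], "delta_rot": [0, 0, 0]}, {"hand": 0, "dp": [0, 0, 0], "delta_rot": [0, 0, 0]}])

```text
t: 16.45
tcp_pos: [0.6398, -0.2813, 0.0339]
eef_rot: [180.0, -0.0, -14.6]
wrist_force: [0.6, 0.1, 1.5]
opening: 0.0112
finger_force: 50.0
```

```bash
python3 - <<'E'
from h import r
s=r.read_state(); print(s['tcp_pos'],s['eef_rot'],s['opening'],s['wrist_force'])
from pl import *
h=.0335
w=[((.63,-.28,.12),tool(-14.6),0,3),((.56,-.20,.16),tool(-4,8),0,5),tip(.526-.036,-.063,.02+.06,15,h,n=8)]
plan(w)
E
```

```text
[ 0.63975918 -0.28130019  0.0338789 ] [ 1.79981743e+02 -3.13378858e-02 -1.46010473e+01] 0.011240793766317642 [0.58213503 0.13447866 1.45248201]
CALL
{"hand":0,"dp":[-0.32, 0.05, -2.9],"delta_rot":[0.0, 0.0, 0.0]}
{"hand":0,"dp":[-0.32, 0.05, -2.9],"delta_rot":[0.0, 0.0, 0.0]}
{"hand":0,"dp":[-0.31, 0.04, -2.9],"delta_rot":[0.0, 0.0, 0.0]}
{"hand":0,"dp":[-1.76, -1.2, -0.8],"delta_rot":[0.0045, 0.0276, -0.0369]}
{"hand":0,"dp":[-1.69, -1.26, -0.84],"delta_rot":[0.0045, 0.0276, -0.0369]}
{"hand":0,"dp":[-1.62, -1.33, -0.88],"delta_rot":[0.0045, 0.0276, -0.037]}
{"hand":0,"dp":[-1.54, -1.39, -0.92],"delta_rot":[0.0045, 0.0276, -0.0369]}
{"hand":0,"dp":[-1.47, -1.45, -0.96],"delta_rot":[0.0046, 0.0276, -0.037]}
CALL
{"hand":0,"dp":[-0.49, -1.68, 0.37],"delta_rot":[0.0005, 0.0153, -0.0087]}
{"hand":0,"dp":[-0.48, -1.69, 0.36],"delta_rot":[0.0005, 0.0153, -0.0087]}
{"hand":0,"dp":[-0.48, -1.69, 0.36],"delta_rot":[0.0005, 0.0153, -0.0087]}
{"hand":0,"dp":[-0.47, -1.69, 0.35],"delta_rot":[0.0006, 0.0152, -0.0087]}
{"hand":0,"dp":[-0.45, -1.7, 0.34],"delta_rot":[0.0005, 0.0153, -0.0087]}
{"hand":0,"dp":[-0.45, -1.7, 0.34],"delta_rot":[0.0006, 0.0152, -0.0087]}
{"hand":0,"dp":[-0.44, -1.7, 0.33],"delta_rot":[0.0005, 0.0153, -0.0088]}
{"hand":0,"dp":[-0.42, -1.71, 0.33],"delta_rot":[0.0006, 0.0152, -0.0087]}
```

arm_command(deltas=[{"hand": 0, "dp": [-0.32, 0.05, -2.9], "delta_rot": [0, 0, 0]}, {"hand": 0, "dp": [-0.32, 0.05, -2.9], "delta_rot": [0, 0, 0]}, {"hand": 0, "dp": [-0.31, 0.04, -2.9], "delta_rot": [0, 0, 0]}, {"hand": 0, "dp": [-1.76, -1.2, -0.8], "delta_rot": [0.0045, 0.0276, -0.0369]}, {"hand": 0, "dp": [-1.69, -1.26, -0.84], "delta_rot": [0.0045, 0.0276, -0.0369]}, {"hand": 0, "dp": [-1.62, -1.33, -0.88], "delta_rot": [0.0045, 0.0276, -0.037]}, {"hand": 0, "dp": [-1.54, -1.39, -0.92], "delta_rot": [0.0045, 0.0276, -0.0369]}, {"hand": 0, "dp": [-1.47, -1.45, -0.96], "delta_rot": [0.0046, 0.0276, -0.037]}])

```text
t: 17.25
tcp_pos: [0.5586, -0.1988, 0.1598]
eef_rot: [-179.4, -7.9, -4.0]
wrist_force: [0.5, -0.1, -2.1]
opening: 0.012
finger_force: 50.0
```

arm_command(deltas=[{"hand": 0, "dp": [-0.49, -1.68, 0.37], "delta_rot": [0.0005, 0.0153, -0.0087]}, {"hand": 0, "dp": [-0.48, -1.69, 0.36], "delta_rot": [0.0005, 0.0153, -0.0087]}, {"hand": 0, "dp": [-0.48, -1.69, 0.36], "delta_rot": [0.0005, 0.0153, -0.0087]}, {"hand": 0, "dp": [-0.47, -1.69, 0.35], "delta_rot": [0.0006, 0.0152, -0.0087]}, {"hand": 0, "dp": [-0.45, -1.7, 0.34], "delta_rot": [0.0005, 0.0153, -0.0087]}, {"hand": 0, "dp": [-0.45, -1.7, 0.34], "delta_rot": [0.0006, 0.0152, -0.0087]}, {"hand": 0, "dp": [-0.44, -1.7, 0.33], "delta_rot": [0.0005, 0.0153, -0.0088]}, {"hand": 0, "dp": [-0.42, -1.71, 0.33], "delta_rot": [0.0006, 0.0152, -0.0087]}])

```text
t: 18.05
tcp_pos: [0.5333, -0.062, 0.1261]
eef_rot: [-180.0, -14.9, 0.0]
wrist_force: [-0.5, -0.4, -2.0]
opening: 0.0114
finger_force: 50.0
```

arm_command(deltas=[{"hand": 0, "dp": [0, 0, 0], "delta_rot": [0, 0, 0]}, {"hand": 0, "dp": [0, 0, 0], "delta_rot": [0, 0, 0]}, {"hand": 0, "dp": [0, 0, 0], "delta_rot": [0, 0, 0]}, {"hand": 0, "dp": [0, 0, 0], "delta_rot": [0, 0, 0]}, {"hand": 0, "dp": [0, 0, 0], "delta_rot": [0, 0, 0]}, {"hand": 0, "dp": [0, 0, 0], "delta_rot": [0, 0, 0]}, {"hand": 0, "dp": [0, 0, 0], "delta_rot": [0, 0, 0]}, {"hand": 0, "dp": [0, 0, 0], "delta_rot": [0, 0, 0]}])

```text
t: 18.85
tcp_pos: [0.5345, -0.0632, 0.127]
eef_rot: [-180.0, -15.0, -0.0]
wrist_force: [0.2, 0.4, -1.7]
opening: 0.012
finger_force: 50.0
```

```bash
python3 - <<'E'
from h import *
print(r.read_state()['eef_rot'])
d=img('wrist'); c=d['color'][:,:,::-1].copy()
# project expected nests (floor outlines, lip edge line) and held plate
T=pose()
for y in (.089,.013,-.063):
    P=np.array([(.526+a,y+b,.028) for a,b in ((-.052,.034),(.052,.034),(.052,-.034),(-.052,-.034))]); cv2.polylines(c,[w2px(d,P).astype(int)],1,(0,0,255),1)
for z,x in ((.037,.486),(.062,.474)): cv2.polylines(c,[w2px(d,np.array([(x,.13,z),(x,-.1,z)])).astype(int)],0,(255,0,255),1)
for P,k in ((PL,(0,255,0)),(TG,(255,255,0)),(FIN,(255,0,0))):
    Q=P*[1,-1,-1]+[0,0,.0098]  # tool frame
    W=Q@T[:3,:3].T+T[:3,3]; cv2.polylines(c,[cv2.convexHull(w2px(d,W).astype(np.int32))],1,k,1)
cv2.imwrite('pics/w6.png',c)
s=img('side'); save(s,'s6.png',(200,150,380,330),3)
E
```

```text
[-1.79997678e+02 -1.49947358e+01 -8.59034103e-03]
```

View pics/w6.png

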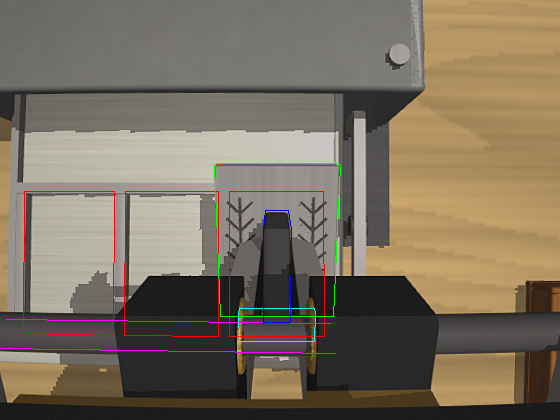

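```bash
python3 - <<'E'
from pl import *
h=.0337;y=-.063
plan([tip(.490,y,.022,15,h,n=4),tip(.4755,y,.0215,15,h,n=4)])
plan([tip(.4755,y,.0205,a,h) for a in (12.5,10,7.5,5,2.5,0)]+[(None,None,0,1),(None,None,.4,1)])
plan([(None,None,.4,1),((.53,y,.14),tool(0),.4,4),((.45,.10,.17),tool(0),.5,3)])
E
```

```text
CALL
{"hand":0,"dp":[-0.38, 0.0, 1.4],"delta_rot":[0.0, 0.0, 0.0]}
{"hand":0,"dp":[-0.37, 0.0, 1.39],"delta_rot":[0.0, 0.0, 0.0]}
{"hand":0,"dp":[-0.38, 0.0, 1.4],"delta_rot":[0.0, 0.0, 0.0]}
{"hand":0,"dp":[-0.37, 0.0, 1.39],"delta_rot":[0.0, 0.0, 0.0]}
{"hand":0,"dp":[-0.35, 0.0, -0.08],"delta_rot":[0.0, 0.0, 0.0]}
{"hand":0,"dp":[-0.36, 0.0, -0.08],"delta_rot":[0.0, 0.0, 0.0]}
{"hand":0,"dp":[-0.35, 0.0, -0.08],"delta_rot":[0.0, 0.0, 0.0]}
{"hand":0,"dp":[-0.36, 0.0, -0.09],"delta_rot":[0.0, 0.0, 0.0]}
CALL
{"hand":0,"dp":[0.12, 0.0, 0.34],"delta_rot":[0.0, -0.0436, 0.0]}
{"hand":0,"dp":[0.14, 0.0, 0.25],"delta_rot":[0.0, -0.0436, 0.0]}
{"hand":0,"dp":[0.14, 0.0, 0.24],"delta_rot":[0.0, -0.0437, 0.0]}
{"hand":0,"dp":[0.15, 0.0, 0.24],"delta_rot":[0.0, -0.0436, 0.0]}
{"hand":0,"dp":[0.14, 0.0, 0.25],"delta_rot":[0.0, -0.0436, 0.0]}
{"hand":0,"dp":[0.14, 0.0, 0.24],"delta_rot":[0.0, -0.0437, 0.0]}
{"hand":0,"dp":[0.0, 0.0, 0.0],"delta_rot":[0.0, 0.0, 0.0]}
{"hand":0.4,"dp":[0.0, 0.0, 0.0],"delta_rot":[0.0, 0.0, 0.0]}
CALL
{"hand":0.4,"dp":[0.0, 0.0, 0.0],"delta_rot":[0.0, 0.0, 0.0]}
{"hand":0.4,"dp":[-0.01, 0.0, -2.15],"delta_rot":[0.0, 0.0, 0.0]}
{"hand":0.4,"dp":[-0.01, 0.0, -2.14],"delta_rot":[0.0, 0.0, 0.0]}
{"hand":0.4,"dp":[-0.02, 0.0, -2.15],"delta_rot":[0.0, 0.0, 0.0]}
{"hand":0.4,"dp":[-0.01, 0.0, -2.14],"delta_rot":[0.0, 0.0, 0.0]}
{"hand":0.5,"dp":[-2.67, -5.43, -1.0],"delta_rot":[0.0, 0.0, 0.0]}
{"hand":0.5,"dp":[-2.67, -5.44, -1.0],"delta_rot":[0.0, 0.0, 0.0]}
{"hand":0.5,"dp":[-2.66, -5.43, -1.0],"delta_rot":[0.0, 0.0, 0.0]}
```

arm_command(deltas=[{"hand": 0, "dp": [-0.38, 0, 1.4], "delta_rot": [0, 0, 0]}, {"hand": 0, "dp": [-0.37, 0, 1.39], "delta_rot": [0, 0, 0]}, {"hand": 0, "dp": [-0.38, 0, 1.4], "delta_rot": [0, 0, 0]}, {"hand": 0, "dp": [-0.37, 0, 1.39], "delta_rot": [0, 0, 0]}, {"hand": 0, "dp": [-0.35, 0, -0.08], "delta_rot": [0, 0, 0]}, {"hand": 0, "dp": [-0.36, 0, -0.08], "delta_rot": [0, 0, 0]}, {"hand": 0, "dp": [-0.35, 0, -0.08], "delta_rot": [0, 0, 0]}, {"hand": 0, "dp": [-0.36, 0, -0.09], "delta_rot": [0, 0, 0]}])

```text
t: 19.75
tcp_pos: [0.5201, -0.0633, 0.0697]
eef_rot: [180.0, -15.1, 0.0]
wrist_force: [0.4, 0.8, -1.6]
opening: 0.0116
finger_force: 50.0
```

```bash
python3 - <<'E'
from h import *
s=r.read_state(); print(s['tcp_pos'],s['wrist_force'],s['ft_torque'],s['opening'])
d=img('wrist'); save(d,'w7.png')
E
```

```text
[ 0.5201285  -0.06325591  0.06969979] [ 0.40679469  0.7503961  -1.59414357] [0.05701818 0.25405532 0.02970495] 0.011564084317461752
```

arm_command(deltas=[{"hand": 0, "dp": [0.12, 0, 0.34], "delta_rot": [0, -0.0436, 0]}, {"hand": 0, "dp": [0.14, 0, 0.25], "delta_rot": [0, -0.0436, 0]}, {"hand": 0, "dp": [0.14, 0, 0.24], "delta_rot": [0, -0.0437, 0]}, {"hand": 0, "dp": [0.15, 0, 0.24], "delta_rot": [0, -0.0436, 0]}, {"hand": 0, "dp": [0.14, 0, 0.25], "delta_rot": [0, -0.0436, 0]}, {"hand": 0, "dp": [0.14, 0, 0.24], "delta_rot": [0, -0.0437, 0]}, {"hand": 0, "dp": [0, 0, 0], "delta_rot": [0, 0, 0]}, {"hand": 0, "dp": [0, 0, 0], "delta_rot": [0, 0, 0]}])

```text
t: 20.6
tcp_pos: [0.5309, -0.063, 0.0548]
eef_rot: [180.0, -0.1, 0.0]
wrist_force: [-0.1, 0.4, -2.3]
opening: 0.0116
finger_force: 50.0
```

arm_command(deltas=[{"hand": 0.4, "dp": [0, 0, 0], "delta_rot": [0, 0, 0]}, {"hand": 0.4, "dp": [0, 0, 0], "delta_rot": [0, 0, 0]}, {"hand": 0.4, "dp": [0, 0, 0], "delta_rot": [0, 0, 0]}, {"hand": 0.4, "dp": [0, 0, -2.1], "delta_rot": [0, 0, 0]}, {"hand": 0.4, "dp": [0, 0, -2.1], "delta_rot": [0, 0, 0]}, {"hand": 0.4, "dp": [0, 0, -2.1], "delta_rot": [0, 0, 0]}, {"hand": 0.5, "dp": [-1.5, -4, -2.1], "delta_rot": [0, 0, 0]}, {"hand": 0.5, "dp": [-1.5, -4, -2.1], "delta_rot": [0, 0, 0]}])

```text
t: 21.4
tcp_pos: [0.5007, 0.017, 0.1609]
eef_rot: [-180.0, -0.1, -0.2]
wrist_force: [0.7, -0.1, -0.5]
opening: 0.0463
finger_force: 0.0
```

arm_command(deltas=[{"hand": 0.5, "dp": [-1, -4, -1], "delta_rot": [0, 0, 0]}, {"hand": 0.5, "dp": [-1, -4, -1], "delta_rot": [0, 0, 0]}, {"hand": 0.5, "dp": [-1, -4, -1], "delta_rot": [0, 0, 0]}, {"hand": 0.5, "dp": [-1, -4, 0], "delta_rot": [0, 0, 0]}, {"hand": 0.5, "dp": [-1, -4, 0], "delta_rot": [0, 0, 0]}, {"hand": 0.5, "dp": [0, -4, 0], "delta_rot": [0, 0, 0]}, {"hand": 0.5, "dp": [0, -3, 0], "delta_rot": [0, 0, 0]}, {"hand": 0.5, "dp": [0, 0, 0], "delta_rot": [0, 0, 0]}])

```text
t: 22.2
tcp_pos: [0.4502, 0.2901, 0.1902]
eef_rot: [-179.9, -0.1, 0.3]
wrist_force: [1.5, -0.5, -0.5]
opening: 0.0472
finger_force: 0.0
```

arm_command(deltas=[{"hand": 0.5, "dp": [0, 0, 0], "delta_rot": [0, 0, 0]}, {"hand": 0.5, "dp": [0, 0, 0], "delta_rot": [0, 0, 0]}, {"hand": 0.5, "dp": [0, 0, 0], "delta_rot": [0, 0, 0]}, {"hand": 0.5, "dp": [0, 0, 0], "delta_rot": [0, 0, 0]}, {"hand": 0.5, "dp": [0, 0, 0], "delta_rot": [0, 0, 0]}, {"hand": 0.5, "dp": [0, 0, 0], "delta_rot": [0, 0, 0]}, {"hand": 0.5, "dp": [0, 0, 0], "delta_rot": [0, 0, 0]}, {"hand": 0.5, "dp": [0, 0, 0], "delta_rot": [0, 0, 0]}])

```text
t: 23.0
tcp_pos: [0.4505, 0.2869, 0.1897]
eef_rot: [-180.0, 0.0, -0.0]
wrist_force: [0.6, -0.6, 0.3]
opening: 0.0472
finger_force: 0.0
```

```bash
python3 - <<'E'
from h import *
s=r.read_state(); print(s['tcp_pos'],s['eef_rot'])
d=img('wrist')
v=fitplate(d,.435,.297); print(np.round(v,4),np.degrees(v[2]))
e=img('scene'); u=fitplate(e,.435,.297);print(np.round(u,4)); u=fitplate(e,.6225,.310,-.2);print(np.round(u,4))
sd=img('side'); p=w2px(sd,[.531,-.063,.044])[0].astype(int)
a=overlay(d,*v[:3]); b=sd['color'][p[1]-60:p[1]+60,p[0]-70:p[0]+70,::-1]
w=np.zeros((420,560+420,3),np.uint8); w[:,:560]=a; w[:360,560:]=cv2.resize(b,(420,360)); cv2.imwrite('pics/c8.png',cv2.resize(w,(800,343)))
E
```

```text
[0.45054165 0.28688078 0.18965424] [-1.79997983e+02  2.54959200e-03 -6.78923157e-03]
[4.3520000e-01 2.9700000e-01 5.2000000e-03 4.1789976e+03 6.4190000e+03
 3.2260000e+03] 0.2953892069679483
[4.3640e-01 2.9550e-01 3.8200e-02 2.1791e+01 2.9500e+02 1.2200e+02]
[ 6.22500e-01  3.09900e-01 -2.27900e-01  2.81547e+01  3.75000e+02
  1.11000e+02]
```

View pics/c8.png

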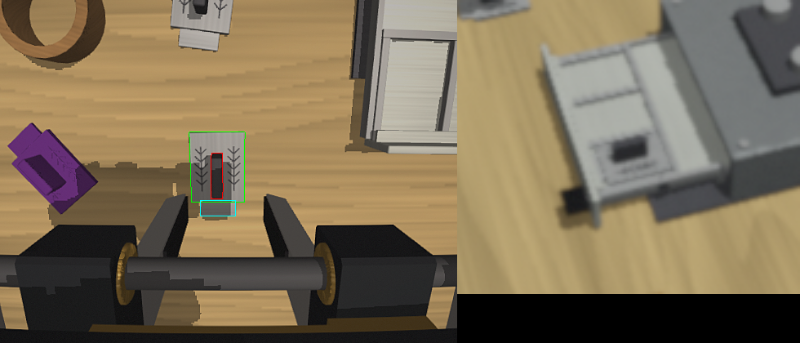

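```bash
python3 - <<'E'
from pl import *
t=tool(0)
plan([((.4352,.297,.09),t,.5,4),((.4352,.297,.033),t,.5,4)],start=((.4505,.2869,.1897),t))
print('grip call')
h=.0337;y=.089
plan([((.4352,.297,.12),t,0,4),((.50,.17,.14),tool(0,9),0,6),tip(.490,y,.07,15,h,n=6)])
plan([tip(.490,y,.022,15,h,n=4),tip(.4755,y,.0215,15,h,n=4)])
plan([tip(.4755,y,.020,a,h) for a in (12.5,10,7.5,5,2.5,0)]+[(None,None,0,2)])
E
```

```text
CALL
{"hand":0.5,"dp":[-0.38, -0.25, 2.49],"delta_rot":[0.0, 0.0, 0.0]}
{"hand":0.5,"dp":[-0.38, -0.25, 2.49],"delta_rot":[0.0, 0.0, 0.0]}
{"hand":0.5,"dp":[-0.38, -0.25, 2.5],"delta_rot":[0.0, 0.0, 0.0]}
{"hand":0.5,"dp":[-0.39, -0.26, 2.49],"delta_rot":[0.0, 0.0, 0.0]}
{"hand":0.5,"dp":[0.0, 0.0, 1.42],"delta_rot":[0.0, 0.0, 0.0]}
{"hand":0.5,"dp":[0.0, 0.0, 1.43],"delta_rot":[0.0, 0.0, 0.0]}
{"hand":0.5,"dp":[0.0, 0.0, 1.42],"delta_rot":[0.0, 0.0, 0.0]}
{"hand":0.5,"dp":[0.0, 0.0, 1.43],"delta_rot":[0.0, 0.0, 0.0]}
grip call
CALL
{"hand":0,"dp":[0.0, 0.0, -2.17],"delta_rot":[0.0, 0.0, 0.0]}
{"hand":0,"dp":[0.0, 0.0, -2.18],"delta_rot":[0.0, 0.0, 0.0]}
{"hand":0,"dp":[0.0, 0.0, -2.17],"delta_rot":[0.0, 0.0, 0.0]}
{"hand":0,"dp":[0.0, 0.0, -2.18],"delta_rot":[0.0, 0.0, 0.0]}
{"hand":0,"dp":[1.08, 2.12, -0.33],"delta_rot":[0.0, 0.0262, 0.0]}
{"hand":0,"dp":[1.09, 2.12, -0.31],"delta_rot":[0.0, 0.0262, 0.0]}
{"hand":0,"dp":[1.1, 2.11, -0.28],"delta_rot":[0.0, 0.0262, 0.0]}
{"hand":0,"dp":[1.1, 2.12, -0.25],"delta_rot":[0.0, 0.0262, 0.0]}
CALL
{"hand":0,"dp":[1.11, 2.11, -0.21],"delta_
[... 818 characters left out ...]
dp":[-0.36, 0.0, -0.08],"delta_rot":[0.0, 0.0, 0.0]}
{"hand":0,"dp":[-0.35, 0.0, -0.08],"delta_rot":[0.0, 0.0, 0.0]}
{"hand":0,"dp":[-0.36, 0.0, -0.08],"delta_rot":[0.0, 0.0, 0.0]}
CALL
{"hand":0,"dp":[0.1, 0.0, 0.39],"delta_rot":[0.0, -0.0436, 0.0]}
{"hand":0,"dp":[0.15, 0.0, 0.24],"delta_rot":[0.0, -0.0437, 0.0]}
{"hand":0,"dp":[0.14, 0.0, 0.24],"delta_rot":[0.0, -0.0436, 0.0]}
{"hand":0,"dp":[0.14, 0.0, 0.25],"delta_rot":[0.0, -0.0436, 0.0]}
{"hand":0,"dp":[0.14, 0.0, 0.24],"delta_rot":[0.0, -0.0437, 0.0]}
{"hand":0,"dp":[0.14, 0.0, 0.24],"delta_rot":[0.0, -0.0436, 0.0]}
{"hand":0,"dp":[0.0, 0.0, 0.0],"delta_rot":[0.0, 0.0, 0.0]}
{"hand":0,"dp":[0.0, 0.0, 0.0],"delta_rot":[0.0, 0.0, 0.0]}
```

arm_command(deltas=[{"hand": 0.5, "dp": [-0.38, -0.25, 2.49], "delta_rot": [0, 0, 0]}, {"hand": 0.5, "dp": [-0.38, -0.25, 2.49], "delta_rot": [0, 0, 0]}, {"hand": 0.5, "dp": [-0.38, -0.25, 2.5], "delta_rot": [0, 0, 0]}, {"hand": 0.5, "dp": [-0.39, -0.26, 2.49], "delta_rot": [0, 0, 0]}, {"hand": 0.5, "dp": [0, 0, 1.42], "delta_rot": [0, 0, 0]}, {"hand": 0.5, "dp": [0, 0, 1.43], "delta_rot": [0, 0, 0]}, {"hand": 0.5, "dp": [0, 0, 1.42], "delta_rot": [0, 0, 0]}, {"hand": 0.5, "dp": [0, 0, 1.43], "delta_rot": [0, 0, 0]}])

```text
t: 23.95
tcp_pos: [0.4361, 0.2973, 0.0326]
eef_rot: [-180.0, -0.1, -0.0]
wrist_force: [0.4, -0.1, 0.1]
opening: 0.0471
finger_force: 0.0
```

arm_command(deltas=[{"hand": 0.5, "dp": [0, 0, 0], "delta_rot": [0, 0, 0]}, {"hand": 0, "dp": [0, 0, 0], "delta_rot": [0, 0, 0]}, {"hand": 0, "dp": [0, 0, 0], "delta_rot": [0, 0, 0]}, {"hand": 0, "dp": [0, 0, 0], "delta_rot": [0, 0, 0]}, {"hand": 0, "dp": [0, 0, 0], "delta_rot": [0, 0, 0]}, {"hand": 0, "dp": [0, 0, 0], "delta_rot": [0, 0, 0]}, {"hand": 0, "dp": [0, 0, 0], "delta_rot": [0, 0, 0]}, {"hand": 0, "dp": [0, 0, 0], "delta_rot": [0, 0, 0]}])

```text
t: 24.75
tcp_pos: [0.4354, 0.2969, 0.0334]
eef_rot: [180.0, -0.0, 0.0]
wrist_force: [-0.6, -1.7, 3.3]
opening: 0.0117
finger_force: 50.0
```

arm_command(deltas=[{"hand": 0, "dp": [0, 0, -2.17], "delta_rot": [0, 0, 0]}, {"hand": 0, "dp": [0, 0, -2.18], "delta_rot": [0, 0, 0]}, {"hand": 0, "dp": [0, 0, -2.17], "delta_rot": [0, 0, 0]}, {"hand": 0, "dp": [0, 0, -2.18], "delta_rot": [0, 0, 0]}, {"hand": 0, "dp": [1.08, 2.12, -0.33], "delta_rot": [0, 0.0262, 0]}, {"hand": 0, "dp": [1.09, 2.12, -0.31], "delta_rot": [0, 0.0262, 0]}, {"hand": 0, "dp": [1.1, 2.11, -0.28], "delta_rot": [0, 0.0262, 0]}, {"hand": 0, "dp": [1.1, 2.12, -0.25], "delta_rot": [0, 0.0262, 0]}])

```text
t: 25.55
tcp_pos: [0.4776, 0.2115, 0.1323]
eef_rot: [180.0, -5.9, 0.0]
wrist_force: [-0.3, 0.6, -2.7]
opening: 0.0116
finger_force: 50.0
```

arm_command(deltas=[{"hand": 0, "dp": [1.11, 2.11, -0.21], "delta_rot": [0, 0.0261, 0]}, {"hand": 0, "dp": [1.11, 2.12, -0.19], "delta_rot": [0, 0.0262, 0]}, {"hand": 0, "dp": [0.51, 1.35, 0.47], "delta_rot": [0, 0.0174, 0]}, {"hand": 0, "dp": [0.5, 1.35, 0.48], "delta_rot": [0, 0.0175, 0]}, {"hand": 0, "dp": [0.49, 1.35, 0.49], "delta_rot": [0, 0.0174, 0]}, {"hand": 0, "dp": [0.48, 1.35, 0.5], "delta_rot": [0, 0.0175, 0]}, {"hand": 0, "dp": [0.47, 1.35, 0.51], "delta_rot": [0, 0.0174, 0]}, {"hand": 0, "dp": [0.46, 1.35, 0.51], "delta_rot": [0, 0.0175, 0]}])

```text
t: 26.35
tcp_pos: [0.5335, 0.0887, 0.1151]
eef_rot: [-180.0, -14.9, 0.0]
wrist_force: [-0.4, 0.4, -3.4]
opening: 0.0117
finger_force: 50.0
```

```bash
cat >> h.py <<'E'
def held(d,T,dz=.0098,dx=0):
    """overlay of the plate as it should sit in the hand, and dark/bright agreement"""
    c=d['color'][:,:,::-1].copy()
    for P,k in ((PL,(0,255,0)),(TG,(255,255,0)),(FIN,(255,0,0))):
        W=(P*[1,-1,-1]+[dx,0,dz])@T[:3,:3].T+T[:3,3]; cv2.polylines(c,[cv2.convexHull(w2px(d,W).astype(np.int32))],1,k,1)
    return c
E
python3 - <<'E'
from h import *
s=r.read_state(); print(s['tcp_pos'],s['eef_rot'],s['opening'],s['wrist_force'])
T=pose(); d=img('wrist'); c=held(d,T); cv2.imwrite('pics/w9.png',c[100:400,130:430])
E
```

```text
[0.53345328 0.08867629 0.11511756] [-1.79981020e+02 -1.48956510e+01  1.58403541e-02] 0.01170501188359353 [-0.40611826  0.42301704 -3.37480491]
```

View pics/w9.png

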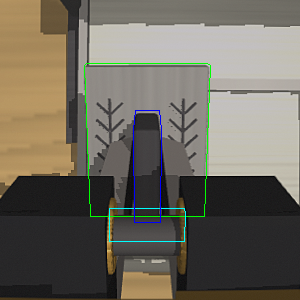

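arm_command(deltas=[{"hand": 0, "dp": [-0.31, 0, 1.16], "delta_rot": [0, 0, 0]}, {"hand": 0, "dp": [-0.31, 0, 1.16], "delta_rot": [0, 0, 0]}, {"hand": 0, "dp": [-0.31, 0, 1.16], "delta_rot": [0, 0, 0]}, {"hand": 0, "dp": [-0.31, 0, 1.15], "delta_rot": [0, 0, 0]}, {"hand": 0, "dp": [-0.35, 0, -0.08], "delta_rot": [0, 0, 0]}, {"hand": 0, "dp": [-0.36, 0, -0.08], "delta_rot": [0, 0, 0]}, {"hand": 0, "dp": [-0.35, 0, -0.08], "delta_rot": [0, 0, 0]}, {"hand": 0, "dp": [-0.36, 0, -0.08], "delta_rot": [0, 0, 0]}])

```text
t: 27.2
tcp_pos: [0.5196, 0.0891, 0.0685]
eef_rot: [-180.0, -15.0, 0.0]
wrist_force: [0.1, -0.5, -3.6]
opening: 0.0119
finger_force: 50.0
```

arm_command(deltas=[{"hand": 0, "dp": [0.1, 0, 0.39], "delta_rot": [0, -0.0436, 0]}, {"hand": 0, "dp": [0.15, 0, 0.24], "delta_rot": [0, -0.0437, 0]}, {"hand": 0, "dp": [0.14, 0, 0.24], "delta_rot": [0, -0.0436, 0]}, {"hand": 0, "dp": [0.14, 0, 0.25], "delta_rot": [0, -0.0436, 0]}, {"hand": 0, "dp": [0.14, 0, 0.24], "delta_rot": [0, -0.0437, 0]}, {"hand": 0, "dp": [0.14, 0, 0.24], "delta_rot": [0, -0.0436, 0]}, {"hand": 0, "dp": [0, 0, 0], "delta_rot": [0, 0, 0]}, {"hand": 0, "dp": [0, 0, 0], "delta_rot": [0, 0, 0]}])

```text
t: 28.0
tcp_pos: [0.5306, 0.089, 0.0537]
eef_rot: [180.0, -0.1, 0.0]
wrist_force: [0.5, 0.1, -3.7]
opening: 0.0118
finger_force: 50.0
```

arm_command(deltas=[{"hand": 0.4, "dp": [0, 0, 0], "delta_rot": [0, 0, 0]}, {"hand": 0.4, "dp": [0, 0, 0], "delta_rot": [0, 0, 0]}, {"hand": 0.4, "dp": [0, 0, 0], "delta_rot": [0, 0, 0]}, {"hand": 0.4, "dp": [0, 0, -2.1], "delta_rot": [0, 0, 0]}, {"hand": 0.4, "dp": [0, 0, -2.4], "delta_rot": [0, 0, 0]}, {"hand": 0.4, "dp": [0, 0, -2.8], "delta_rot": [0, 0, 0]}, {"hand": 0.5, "dp": [1.0, -3.0, -2.8], "delta_rot": [0, 0, 0]}, {"hand": 0.5, "dp": [1.0, -3.5, -2.0], "delta_rot": [0, 0, 0]}])

```text
t: 28.8
tcp_pos: [0.5518, 0.1539, 0.1775]
eef_rot: [-180.0, -0.2, -0.2]
wrist_force: [1.1, 0.2, -0.5]
opening: 0.0463
finger_force: 0.0
```

arm_command(deltas=[{"hand": 0.5, "dp": [1, -3.5, -1.5], "delta_rot": [0, 0, 0]}, {"hand": 0.5, "dp": [1, -3.5, 0], "delta_rot": [0, 0, 0]}, {"hand": 0.5, "dp": [1, -3.1, 0], "delta_rot": [0, 0, 0]}, {"hand": 0.5, "dp": [1, -2.5, 0], "delta_rot": [0, 0, 0]}, {"hand": 0.5, "dp": [1, -2, 0], "delta_rot": [0, 0, 0]}, {"hand": 0.5, "dp": [1, 0, 0], "delta_rot": [0, 0, 0]}, {"hand": 0.5, "dp": [0, 0, 0], "delta_rot": [0, 0, 0]}, {"hand": 0.5, "dp": [0, 0, 0], "delta_rot": [0, 0, 0]}])

```text
t: 29.6
tcp_pos: [0.6105, 0.2988, 0.1895]
eef_rot: [180.0, 0.0, -0.1]
wrist_force: [0.0, 0.2, -0.3]
opening: 0.0471
finger_force: 0.0
```

```bash
python3 - <<'E'
from h import *
r.get_image('scene'); r.get_image('scene')
s=r.read_state(); print(s['tcp_pos'],s['eef_rot'])
T=pose(); d=img('wrist'); s2=r.read_state(); print(s2['tcp_pos'])
v=fitplate(d,.6225,.310,-.2,win=.08); print(np.round(v,4),np.degrees(v[2]))
e=img('scene'); u=fitplate(e,.6225,.310,-.2);print(np.round(u,4))
for y in (.089,-.063):
    f=fitplate(e,.531,y,0,zc=.044,win=.03); print('seated fin',np.round(f,4))
cv2.imwrite('pics/c10.png',np.hstack([overlay(d,*v[:3])[:300,100:500],cv2.resize(img('side')['color'][170:270,210:310,::-1],(300,300))]))
E
```

```text
[0.61026585 0.29876082 0.18967165] [ 1.79979549e+02  3.14059731e-02 -7.70247757e-02]
[0.61027329 0.29890864 0.18976038]
[ 6.2400000e-01  3.1030000e-01 -1.2630000e-01  1.0456332e+03
  6.7490000e+03  5.1700000e+02] -7.23541063441615
[ 6.21900e-01  3.10300e-01 -1.58300e-01  2.21695e+01  3.79000e+02
  1.30000e+02]
seated fin [ 5.22200e-01  9.19000e-02 -9.10000e-02  1.18014e+01  1.85000e+02
  7.60000e+01]
seated fin [ 5.23000e-01 -6.00000e-02 -1.34700e-01  1.18628e+01  2.01000e+02
  7.00000e+01]
```

View pics/c10.png

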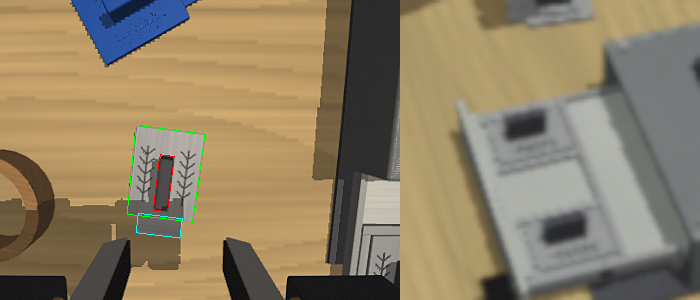

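```bash
python3 - <<'E'
from pl import *
t=tool(-7.2)
plan([((.624,.3103,.09),t,.5,4),((.624,.3103,.033),t,.5,4)],start=((.6103,.2989,.1897),tool(0)))
print('grip call')
h=.0337;y=.013
plan([((.62,.305,.13),t,0,4),((.555,.17,.16),tool(0,9),0,6),tip(.490,y,.08,15,h,n=8),(None,None,0,6)])
plan([tip(.490,y,.022,15,h,n=4),tip(.4755,y,.0215,15,h,n=4)])
plan([tip(.4755,y,.020,a,h) for a in (12.5,10,7.5,5,2.5,0)]+[(None,None,0,2)])
E
```

```text
CALL
{"hand":0.5,"dp":[0.34, -0.29, 2.49],"delta_rot":[0.0, 0.0, 0.0314]}
{"hand":0.5,"dp":[0.33, -0.29, 2.49],"delta_rot":[0.0, 0.0, 0.0314]}
{"hand":0.5,"dp":[0.33, -0.31, 2.5],"delta_rot":[0.0, 0.0, 0.0314]}
{"hand":0.5,"dp":[0.31, -0.31, 2.49],"delta_rot":[0.0, 0.0, 0.0315]}
{"hand":0.5,"dp":[0.0, 0.0, 1.42],"delta_rot":[0.0, 0.0, 0.0]}
{"hand":0.5,"dp":[0.0, 0.0, 1.43],"delta_rot":[0.0, 0.0, 0.0]}
{"hand":0.5,"dp":[0.0, 0.0, 1.42],"delta_rot":[0.0, 0.0, 0.0]}
{"hand":0.5,"dp":[0.0, 0.0, 1.43],"delta_rot":[0.0, 0.0, 0.0]}
grip call
CALL
{"hand":0,"dp":[-0.08, 0.14, -2.43],"delta_rot":[0.0, 0.0, 0.0]}
{"hand":0,"dp":[-0.08, 0.14, -2.42],"delta_rot":[0.0, 0.0, 0.0]}
{"hand":0,"dp":[-0.08, 0.15, -2.43],"delta_rot":[0.0, 0.0, 0.0]}
{"hand":0,"dp":[-0.09, 0.14, -2.42],"delta_rot":[0.0, 0.0, 0.0]}
{"hand":0,"dp":[-0.79, 2.37, -0.5],"delta_rot":[0.0016, 0.0261, -0.0209]}
{"hand":0,"dp":[-0.83, 2.35, -0.52],"delta_rot":[0.0017, 0.0262, -0.0209]}
{"hand":0,"dp":[-0.86, 2.33, -0.55],"delta_rot":[0.0016, 0.0261, -0.0209]}
{"hand":0,"dp":[-0.9, 2.31, -0.58],"delta_rot":[0.0017, 0.0262, -0.02
[... 1388 characters left out ...]
dp":[-0.36, 0.0, -0.08],"delta_rot":[0.0, 0.0, 0.0]}
{"hand":0,"dp":[-0.35, 0.0, -0.09],"delta_rot":[0.0, 0.0, 0.0]}
{"hand":0,"dp":[-0.36, 0.0, -0.08],"delta_rot":[0.0, 0.0, 0.0]}
CALL
{"hand":0,"dp":[0.1, 0.0, 0.39],"delta_rot":[0.0, -0.0436, 0.0]}
{"hand":0,"dp":[0.15, 0.0, 0.24],"delta_rot":[0.0, -0.0437, 0.0]}
{"hand":0,"dp":[0.14, 0.0, 0.24],"delta_rot":[0.0, -0.0436, 0.0]}
{"hand":0,"dp":[0.14, 0.0, 0.25],"delta_rot":[0.0, -0.0436, 0.0]}
{"hand":0,"dp":[0.14, 0.0, 0.24],"delta_rot":[0.0, -0.0437, 0.0]}
{"hand":0,"dp":[0.14, 0.0, 0.24],"delta_rot":[0.0, -0.0436, 0.0]}
{"hand":0,"dp":[0.0, 0.0, 0.0],"delta_rot":[0.0, 0.0, 0.0]}
{"hand":0,"dp":[0.0, 0.0, 0.0],"delta_rot":[0.0, 0.0, 0.0]}
```

arm_command(deltas=[{"hand": 0.5, "dp": [0.34, -0.29, 2.49], "delta_rot": [0, 0, 0.0314]}, {"hand": 0.5, "dp": [0.33, -0.29, 2.49], "delta_rot": [0, 0, 0.0314]}, {"hand": 0.5, "dp": [0.33, -0.31, 2.5], "delta_rot": [0, 0, 0.0314]}, {"hand": 0.5, "dp": [0.31, -0.31, 2.49], "delta_rot": [0, 0, 0.0315]}, {"hand": 0.5, "dp": [0, 0, 1.42], "delta_rot": [0, 0, 0]}, {"hand": 0.5, "dp": [0, 0, 1.43], "delta_rot": [0, 0, 0]}, {"hand": 0.5, "dp": [0, 0, 1.42], "delta_rot": [0, 0, 0]}, {"hand": 0.5, "dp": [0, 0, 1.43], "delta_rot": [0, 0, 0]}])

```text
t: 30.65
tcp_pos: [0.6246, 0.3115, 0.0329]
eef_rot: [-180.0, -0.1, -7.2]
wrist_force: [-1.0, -0.5, 0.5]
opening: 0.047
finger_force: 0.0
```

arm_command(deltas=[{"hand": 0.5, "dp": [0, 0, 0], "delta_rot": [0, 0, 0]}, {"hand": 0, "dp": [0, 0, 0], "delta_rot": [0, 0, 0]}, {"hand": 0, "dp": [0, 0, 0], "delta_rot": [0, 0, 0]}, {"hand": 0, "dp": [0, 0, 0], "delta_rot": [0, 0, 0]}, {"hand": 0, "dp": [0, 0, 0], "delta_rot": [0, 0, 0]}, {"hand": 0, "dp": [0, 0, 0], "delta_rot": [0, 0, 0]}, {"hand": 0, "dp": [0, 0, 0], "delta_rot": [0, 0, 0]}, {"hand": 0, "dp": [0, 0, 0], "delta_rot": [0, 0, 0]}])

```text
t: 31.45
tcp_pos: [0.6243, 0.311, 0.0335]
eef_rot: [180.0, -0.0, -7.2]
wrist_force: [-1.4, -2.3, 3.3]
opening: 0.0117
finger_force: 50.0
```

arm_command(deltas=[{"hand": 0, "dp": [-0.08, 0.14, -2.43], "delta_rot": [0, 0, 0]}, {"hand": 0, "dp": [-0.08, 0.14, -2.42], "delta_rot": [0, 0, 0]}, {"hand": 0, "dp": [-0.08, 0.15, -2.43], "delta_rot": [0, 0, 0]}, {"hand": 0, "dp": [-0.09, 0.14, -2.42], "delta_rot": [0, 0, 0]}, {"hand": 0, "dp": [-0.79, 2.37, -0.5], "delta_rot": [0.0016, 0.0261, -0.0209]}, {"hand": 0, "dp": [-0.83, 2.35, -0.52], "delta_rot": [0.0017, 0.0262, -0.0209]}, {"hand": 0, "dp": [-0.86, 2.33, -0.55], "delta_rot": [0.0016, 0.0261, -0.0209]}, {"hand": 0, "dp": [-0.9, 2.31, -0.58], "delta_rot": [0.0017, 0.0262, -0.0209]}])

```text
t: 32.25
tcp_pos: [0.5755, 0.2157, 0.1489]
eef_rot: [-179.9, -6.0, -2.3]
wrist_force: [0.3, -0.8, -2.8]
opening: 0.0116
finger_force: 50.0
```

arm_command(deltas=[{"hand": 0, "dp": [-0.93, 2.3, -0.61], "delta_rot": [0.0016, 0.0261, -0.0209]}, {"hand": 0, "dp": [-0.96, 2.27, -0.63], "delta_rot": [0.0017, 0.0262, -0.0209]}, {"hand": 0, "dp": [-0.32, 1.96, 0.37], "delta_rot": [0, 0.0131, 0]}, {"hand": 0, "dp": [-0.32, 1.96, 0.37], "delta_rot": [0, 0.0131, 0]}, {"hand": 0, "dp": [-0.33, 1.96, 0.36], "delta_rot": [0, 0.0131, 0]}, {"hand": 0, "dp": [-0.33, 1.96, 0.36], "delta_rot": [0, 0.0131, 0]}, {"hand": 0, "dp": [-0.34, 1.96, 0.35], "delta_rot": [0, 0.0131, 0]}, {"hand": 0, "dp": [-0.34, 1.97, 0.35], "delta_rot": [0, 0.0131, 0]}])

```text
t: 33.05
tcp_pos: [0.5387, 0.0531, 0.1339]
eef_rot: [-179.9, -13.4, -0.0]
wrist_force: [-0.5, 0.3, -2.7]
opening: 0.0117
finger_force: 50.0
```

arm_command(deltas=[{"hand": 0, "dp": [-0.35, 1.96, 0.34], "delta_rot": [0, 0.013, 0]}, {"hand": 0, "dp": [-0.35, 1.97, 0.33], "delta_rot": [0, 0.0131, 0]}, {"hand": 0, "dp": [0, 0, 0], "delta_rot": [0, 0, 0]}, {"hand": 0, "dp": [0, 0, 0], "delta_rot": [0, 0, 0]}, {"hand": 0, "dp": [0, 0, 0], "delta_rot": [0, 0, 0]}, {"hand": 0, "dp": [0, 0, 0], "delta_rot": [0, 0, 0]}, {"hand": 0, "dp": [0, 0, 0], "delta_rot": [0, 0, 0]}, {"hand": 0, "dp": [0, 0, 0], "delta_rot": [0, 0, 0]}])

```text
t: 33.85
tcp_pos: [0.5348, 0.0146, 0.1269]
eef_rot: [-180.0, -15.0, 0.0]
wrist_force: [-0.4, -0.6, -2.6]
opening: 0.0114
finger_force: 50.0
```

```bash
python3 - <<'E'
from h import *
s=r.read_state(); print(s['tcp_pos'],s['eef_rot'],s['opening'],s['wrist_force'])
T=pose(); d=img('wrist'); c=held(d,T)
for y in (.089,.013,-.063):
    P=np.array([(.526+a,y+b,.028) for a,b in ((-.052,.034),(.052,.034),(.052,-.034),(-.052,-.034))]); cv2.polylines(c,[w2px(d,P).astype(int)],1,(0,0,255),1)
cv2.imwrite('pics/w11.png',c)
E
```

```text
[0.53479143 0.0146429  0.1269141 ] [-1.79994884e+02 -1.50123274e+01  4.49604744e-02] 0.011439234509833042 [-0.44836835 -0.61053742 -2.55576656]
```

View pics/w11.png

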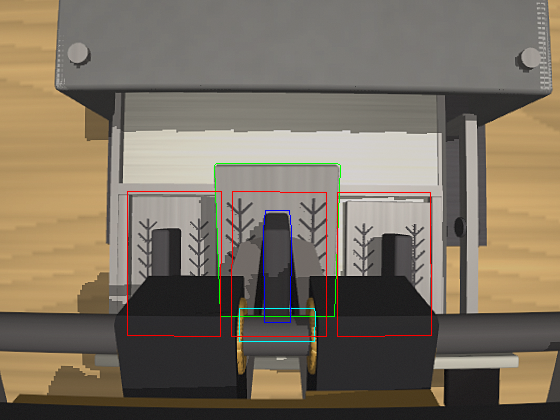

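arm_command(deltas=[{"hand": 0, "dp": [-0.38, 0.05, 1.4], "delta_rot": [0, 0, 0]}, {"hand": 0, "dp": [-0.37, 0.05, 1.4], "delta_rot": [0, 0, 0]}, {"hand": 0, "dp": [-0.38, 0, 1.4], "delta_rot": [0, 0, 0]}, {"hand": 0, "dp": [-0.37, 0, 1.41], "delta_rot": [0, 0, 0]}, {"hand": 0, "dp": [-0.35, 0, -0.08], "delta_rot": [0, 0, 0]}, {"hand": 0, "dp": [-0.36, 0, -0.08], "delta_rot": [0, 0, 0]}, {"hand": 0, "dp": [-0.35, 0, -0.09], "delta_rot": [0, 0, 0]}, {"hand": 0, "dp": [-0.36, 0, -0.08], "delta_rot": [0, 0, 0]}])

```text
t: 34.7
tcp_pos: [0.5203, 0.0131, 0.0691]
eef_rot: [180.0, -15.1, 0.0]
wrist_force: [0.3, 0.5, -3.0]
opening: 0.0116
finger_force: 50.0
```

arm_command(deltas=[{"hand": 0, "dp": [0.1, 0, 0.39], "delta_rot": [0, -0.0436, 0]}, {"hand": 0, "dp": [0.15, 0, 0.24], "delta_rot": [0, -0.0437, 0]}, {"hand": 0, "dp": [0.14, 0, 0.24], "delta_rot": [0, -0.0436, 0]}, {"hand": 0, "dp": [0.14, 0, 0.25], "delta_rot": [0, -0.0436, 0]}, {"hand": 0, "dp": [0.14, 0, 0.24], "delta_rot": [0, -0.0437, 0]}, {"hand": 0, "dp": [0.14, 0, 0.24], "delta_rot": [0, -0.0436, 0]}, {"hand": 0, "dp": [0, 0, 0], "delta_rot": [0, 0, 0]}, {"hand": 0, "dp": [0, 0, 0], "delta_rot": [0, 0, 0]}])

```text
t: 35.5
tcp_pos: [0.531, 0.0131, 0.0539]
eef_rot: [180.0, -0.1, 0.0]
wrist_force: [-0.5, -0.5, -2.0]
opening: 0.0119
finger_force: 50.0
```

arm_command(deltas=[{"hand": 0.4, "dp": [0, 0, 0], "delta_rot": [0, 0, 0]}, {"hand": 0.4, "dp": [0, 0, 0], "delta_rot": [0, 0, 0]}, {"hand": 0.4, "dp": [0, 0, 0], "delta_rot": [0, 0, 0]}, {"hand": 0.4, "dp": [0, 0, -2.1], "delta_rot": [0, 0, 0]}, {"hand": 0.4, "dp": [0, 0, -2.4], "delta_rot": [0, 0, 0]}, {"hand": 0.4, "dp": [0, 0, -2.8], "delta_rot": [0, 0, 0]}, {"hand": 0, "dp": [-2, 2, -2.5], "delta_rot": [0, 0, 0]}, {"hand": 0, "dp": [-2.5, 2.5, -2], "delta_rot": [0, 0, 0]}])

```text
t: 36.3
tcp_pos: [0.4866, -0.032, 0.1739]
eef_rot: [180.0, -0.2, 0.1]
wrist_force: [0.3, -1.0, -0.0]
opening: 0.0252
finger_force: 0.0
```

arm_command(deltas=[{"hand": 0, "dp": [-2.5, 2.5, -1.5], "delta_rot": [0, 0, 0]}, {"hand": 0, "dp": [-2, 2, -1], "delta_rot": [0, 0, 0]}, {"hand": 0, "dp": [-1, 1.3, 0], "delta_rot": [0, 0, 0]}, {"hand": 0, "dp": [0, 0, 0], "delta_rot": [0, 0, 0]}, {"hand": 0, "dp": [0, 0, 0], "delta_rot": [0, 0, 0]}, {"hand": 0, "dp": [0, 0, 0], "delta_rot": [0, 0, 0]}, {"hand": 0, "dp": [0, 0, 0], "delta_rot": [0, 0, 0]}, {"hand": 0, "dp": [0, 0, 0], "delta_rot": [0, 0, 0]}])

```text
t: 37.1
tcp_pos: [0.4309, -0.0893, 0.1963]
eef_rot: [-180.0, 0.0, 0.1]
wrist_force: [0.3, 0.0, 0.3]
opening: 0.0
finger_force: 0.0
```

```bash
python3 - <<'E'
from h import *
s=r.read_state(); print(s['tcp_pos'],s['eef_rot'],s['opening'])
sd=img('side'); print(px2w(sd,(243,267),.047))
d=img('wrist')
for P in [(.451,-.09,.047),(.466,-.09,.062)]: print(w2px(d,P))
print([(o['conf'],o['bbox']) for o in r.outline_of('wrist','paddle_top')])
h=cv2.cvtColor(d['color'],cv2.COLOR_RGB2HSV); m=(h[:,:,2]<45).astype(np.uint8)
n,l,st,c=cv2.connectedComponentsWithStats(m)
print([(st[i].tolist(),c[i].round().tolist()) for i in range(1,n) if st[i,4]>300])
cv2.imwrite('pics/c12.png',cv2.resize(np.hstack([d['color'][:,:,::-1],cv2.resize(sd['color'][170:290,200:320,::-1],(420,420))]),(800,343)))
E
```

```text
[ 0.43089417 -0.08927618  0.19633716] [-1.79974771e+02  3.34759936e-02  6.35532622e-02] 8.694057043891537e-06
[[ 0.44414561 -0.12259369  0.047     ]]
[[277.72720783 177.37811166]]
[[277.83434088 161.26039031]]
[(0.56, [291.8, 0.0, 47.5, 201.8]), (0.26, [1.5, 0.8, 338.9, 199.0])]
[([139, 47, 23, 60, 630], [154.0, 79.0]), ([49, 50, 25, 58, 1050], [62.0, 80.0]), ([290, 166, 45, 35, 1225], [312.0, 186.0]), ([508, 173, 43, 33, 639], [521.0, 186.0]), ([272, 240, 9, 91, 419], [276.0, 282.0]), ([0, 276, 270, 123, 13540], [205.0, 337.0]), ([284, 276, 276, 115, 12054], [349.0, 331.0]), ([0, 402, 560, 18, 7675], [280.0, 413.0])]
```

View pics/c12.png

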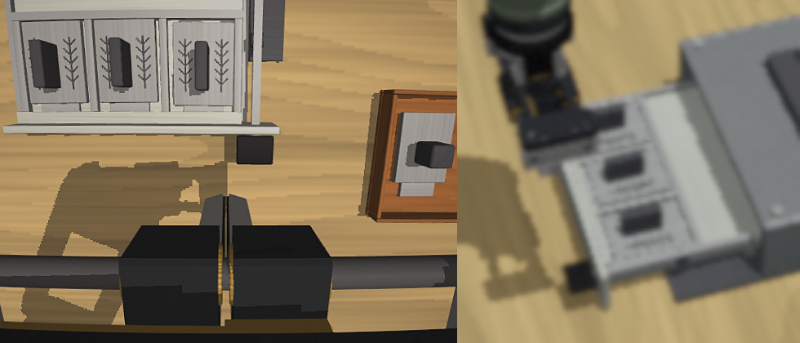

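arm_command(deltas=[{"hand": 0, "dp": [0.5, 0.7, 2.5], "delta_rot": [0, 0, 0]}, {"hand": 0, "dp": [0.5, 0.7, 2.5], "delta_rot": [0, 0, 0]}, {"hand": 0, "dp": [0.5, 0.7, 2.5], "delta_rot": [0, 0, 0]}, {"hand": 0, "dp": [0.6, 0.8, 2.4], "delta_rot": [0, 0, 0]}, {"hand": 0, "dp": [0, 0, 1.8], "delta_rot": [0, 0, 0]}, {"hand": 0, "dp": [0, 0, 0.2], "delta_rot": [0, 0, 0]}, {"hand": 0, "dp": [0, 0, 0], "delta_rot": [0, 0, 0]}, {"hand": 0, "dp": [0, 0, 0], "delta_rot": [0, 0, 0]}])

```text
t: 38.05
tcp_pos: [0.4525, -0.1191, 0.0787]
eef_rot: [180.0, -0.1, 0.0]
wrist_force: [0.7, 0.0, -0.3]
opening: 0.0002
finger_force: 0.0
```

```bash
python3 - <<'E'
from h import *
s=r.read_state(); print(s['tcp_pos'],s['wrist_force'])
d=img('wrist'); h=cv2.cvtColor(d['color'],cv2.COLOR_RGB2HSV)
for n in('wrist','side'):
    if n=='side': img('side')
    print([(round(o['conf'],2),o['bbox']) for o in r.outline_of(n,'paddle_top')])
print('expected paddle corners px',w2px(d,[(.433,-.099,.047),(.463,-.137,.047)]).round().tolist())
E
```

```text
[ 0.45247112 -0.11906312  0.07868617] [ 0.67038278  0.02751223 -0.33013228]
[(0.72, [245.6, 0.0, 67.8, 274.9])]
[(0.55, [238.4, 252.4, 62.9, 20.5]), (0.27, [237.8, 196.1, 71.2, 82.1])]
expected paddle corners px [[240.0, 282.0], [311.0, 230.0]]
```

arm_command(deltas=[{"hand": 0, "dp": [0, 0, 0.6], "delta_rot": [0, 0, 0]}, {"hand": 0, "dp": [0, 0, 0.5], "delta_rot": [0, 0, 0]}, {"hand": 0, "dp": [0, 0, 0.4], "delta_rot": [0, 0, 0]}, {"hand": 0, "dp": [0, 0, 0.4], "delta_rot": [0, 0, 0]}, {"hand": 0, "dp": [0, 0, 0.3], "delta_rot": [0, 0, 0]}, {"hand": 0, "dp": [0, 0, 0.1], "delta_rot": [0, 0, 0]}, {"hand": 0, "dp": [0, 0, 0], "delta_rot": [0, 0, 0]}, {"hand": 0, "dp": [0, 0, 0], "delta_rot": [0, 0, 0]}])

```text
t: 39.05
tcp_pos: [0.4518, -0.119, 0.0551]
eef_rot: [180.0, 0.0, 0.0]
wrist_force: [-2.0, -0.3, 8.0]
opening: 0.0006
finger_force: 3.9
```

arm_command(deltas=[{"hand": 0, "dp": [0.4, 0, 0], "delta_rot": [0, 0, 0]}, {"hand": 0, "dp": [0.4, 0, 0], "delta_rot": [0, 0, 0]}, {"hand": 0, "dp": [0.4, 0, 0], "delta_rot": [0, 0, 0]}, {"hand": 0, "dp": [0.4, 0, 0], "delta_rot": [0, 0, 0]}, {"hand": 0, "dp": [0.4, 0, 0], "delta_rot": [0, 0, 0]}, {"hand": 0, "dp": [0.4, 0, 0], "delta_rot": [0, 0, 0]}, {"hand": 0, "dp": [0.4, 0, 0], "delta_rot": [0, 0, 0]}, {"hand": 0, "dp": [0.4, 0, 0], "delta_rot": [0, 0, 0]}])

```text
t: 39.85
tcp_pos: [0.4826, -0.1192, 0.0547]
eef_rot: [180.0, 0.2, 0.0]
wrist_force: [-4.7, -1.8, 7.4]
opening: 0.0006
finger_force: 4.1
```

```bash
python3 - <<'E'
from h import *
s=r.read_state(); print(s['tcp_pos'],s['wrist_force'])
E
```

```text
[ 0.48260802 -0.11918269  0.05471145] [-4.74728794 -1.84739334  7.38871027]
```

arm_command(deltas=[{"hand": 0, "dp": [0.8, 0, 0], "delta_rot": [0, 0, 0]}, {"hand": 0, "dp": [0.8, 0, 0], "delta_rot": [0, 0, 0]}, {"hand": 0, "dp": [0.8, 0, 0], "delta_rot": [0, 0, 0]}, {"hand": 0, "dp": [0.8, 0, 0], "delta_rot": [0, 0, 0]}, {"hand": 0, "dp": [0.8, 0, 0], "delta_rot": [0, 0, 0]}, {"hand": 0, "dp": [0.8, 0, 0], "delta_rot": [0, 0, 0]}, {"hand": 0, "dp": [0.8, 0, 0], "delta_rot": [0, 0, 0]}, {"hand": 0, "dp": [0.8, 0, 0], "delta_rot": [0, 0, 0]}])

```text
t: 40.65
tcp_pos: [0.5465, -0.1195, 0.0547]
eef_rot: [179.9, 0.2, 0.0]
wrist_force: [-5.0, -1.9, 6.9]
opening: 0.0006
finger_force: 4.1
```

arm_command(deltas=[{"hand": 0, "dp": [0.8, 0, 0], "delta_rot": [0, 0, 0]}, {"hand": 0, "dp": [0.8, 0, 0], "delta_rot": [0, 0, 0]}, {"hand": 0, "dp": [0.8, 0, 0], "delta_rot": [0, 0, 0]}, {"hand": 0, "dp": [0.7, 0, 0], "delta_rot": [0, 0, 0]}, {"hand": 0, "dp": [0.7, 0, 0], "delta_rot": [0, 0, 0]}, {"hand": 0, "dp": [0.7, 0, 0], "delta_rot": [0, 0, 0]}, {"hand": 0, "dp": [0.6, 0, 0], "delta_rot": [0, 0, 0]}, {"hand": 0, "dp": [0.5, 0, 0], "delta_rot": [0, 0, 0]}])

```text
t: 41.45
tcp_pos: [0.6031, -0.1199, 0.0551]
eef_rot: [179.9, 0.1, 0.0]
wrist_force: [-4.2, -2.8, 7.7]
opening: 0.0004
finger_force: 4.0
```

arm_command(deltas=[{"hand": 0, "dp": [0.4, 0, 0], "delta_rot": [0, 0, 0]}, {"hand": 0, "dp": [0.3, 0, 0], "delta_rot": [0, 0, 0]}, {"hand": 0, "dp": [0.3, 0, 0], "delta_rot": [0, 0, 0]}, {"hand": 0, "dp": [0.2, 0, 0], "delta_rot": [0, 0, 0]}, {"hand": 0, "dp": [0.1, 0, 0], "delta_rot": [0, 0, 0]}, {"hand": 0, "dp": [0, 0, 0], "delta_rot": [0, 0, 0]}, {"hand": 0, "dp": [0, 0, 0], "delta_rot": [0, 0, 0]}, {"hand": 0, "dp": [0, 0, 0], "delta_rot": [0, 0, 0]}])

```text
t: 42.25
tcp_pos: [0.6152, -0.1195, 0.0548]
eef_rot: [180.0, 0.2, 0.0]
wrist_force: [-5.5, -2.3, 7.7]
opening: 0.0004
finger_force: 3.9
```

arm_command(deltas=[{"hand": 0, "dp": [0.2, 0, 0], "delta_rot": [0, 0, 0]}, {"hand": 0, "dp": [0.2, 0, 0], "delta_rot": [0, 0, 0]}, {"hand": 0, "dp": [0.2, 0, 0], "delta_rot": [0, 0, 0]}, {"hand": 0, "dp": [0, 0, 0], "delta_rot": [0, 0, 0]}, {"hand": 0, "dp": [0, 0, 0], "delta_rot": [0, 0, 0]}, {"hand": 0, "dp": [0, 0, 0], "delta_rot": [0, 0, 0]}, {"hand": 0, "dp": [0, 0, 0], "delta_rot": [0, 0, 0]}, {"hand": 0, "dp": [0, 0, 0], "delta_rot": [0, 0, 0]}])

```text
t: 43.05
tcp_pos: [0.6156, -0.1195, 0.0548]
eef_rot: [-180.0, 1.0, 0.0]
wrist_force: [-19.5, -1.1, 19.7]
opening: 0.0003
finger_force: 15.0
```

arm_command(deltas=[{"hand": 0, "dp": [-0.4, 0, 0], "delta_rot": [0, 0, 0]}, {"hand": 0, "dp": [-0.4, 0, 0], "delta_rot": [0, 0, 0]}, {"hand": 0, "dp": [-0.2, 0, -0.8], "delta_rot": [0, 0, 0]}, {"hand": 0, "dp": [-0.4, 0, -1.5], "delta_rot": [0, 0, 0]}, {"hand": 0, "dp": [-1, 0, -2], "delta_rot": [0, 0, 0]}, {"hand": 0, "dp": [-1.5, 0, -2.5], "delta_rot": [0, 0, 0]}, {"hand": 0, "dp": [-2, 0, -3], "delta_rot": [0, 0, 0]}, {"hand": 0, "dp": [-2, 0, -3], "delta_rot": [0, 0, 0]}])

```text
t: 43.85
tcp_pos: [0.5418, -0.1183, 0.1828]
eef_rot: [-179.9, 0.2, 0.0]
wrist_force: [0.9, -0.7, 0.6]
opening: 0.0006
finger_force: 0.0
```

arm_command(deltas=[{"hand": 0, "dp": [-2, -3, -1], "delta_rot": [0, 0, 0]}, {"hand": 0, "dp": [-2, -3, -1], "delta_rot": [0, 0, 0]}, {"hand": 0, "dp": [0, -3, -1], "delta_rot": [0, 0, 0]}, {"hand": 0, "dp": [0, -2, 0], "delta_rot": [0, 0, 0]}, {"hand": 0, "dp": [0, 0, 0], "delta_rot": [0, 0, 0]}, {"hand": 0, "dp": [0, 0, 0], "delta_rot": [0, 0, 0]}, {"hand": 0, "dp": [0, 0, 0], "delta_rot": [0, 0, 0]}, {"hand": 0, "dp": [0, 0, 0], "delta_rot": [0, 0, 0]}])

```text
t: 44.65
tcp_pos: [0.5034, -0.0097, 0.2122]
eef_rot: [-180.0, 0.1, -0.1]
wrist_force: [-0.2, 0.0, -0.2]
opening: 0.0007
finger_force: 0.0
```

```bash
python3 - <<'E'
from h import *
s=r.read_state(); print(s['tcp_pos'],s['eef_rot'],s['wrist_force'])
d=img('wrist'); cv2.imwrite('pics/fin.png',d['color'][:,:,::-1])
# vertical intensity profile along world-x lines at z=.062 (panel top) for several y
for y in (.10,.05,-.02,-.07):
    xs=np.arange(.59,.665,.002); p=w2px(d,np.stack([xs,0*xs+y,0*xs+.062],1)).round().astype(int)
    print(y,[(int(d['color'][v,u].mean()) if 0<=v<420 and 0<=u<560 else -1) for u,v in p],p[0].tolist(),p[-1].tolist())
print([(round(o['conf'],2),np.round(o['bbox']).tolist()) for o in r.outline_of('wrist','nest1')])
print('expected panel px',w2px(d,[(.628,.13,.062),(.636,.13,.062),(.636,.13,.085)]).round().tolist())
E
```

```text
[ 0.50344505 -0.00968113  0.21220699] [-1.79997079e+02  6.41918112e-02 -7.34057258e-02] [-0.17879481  0.04850264 -0.15361049]
0.1 [85, 85, 85, 86, 83, 85, 84, 82, 84, 86, 84, 51, 52, 54, 67, 71, 72, 72, 59, 204, 213, 124, 121, 129, 47, 86, 121, 128, 130, 129, 129, 129, 128, 129, 128, 127, -1, -1] [139, 95] [133, -5]
0.05 [84, 84, 87, 86, 87, 84, 85, 85, 86, 88, 72, 54, 54, 55, 73, 71, 73, 71, 115, 212, 216, 120, 128, 134, 37, 110, 131, 134, 135, 133, 134, 133, 133, 133, 132, 133, -1, -1] [202, 95] [198, -6]
-0.02 [92, 89, 88, 89, 91, 92, 92, 93, 92, 94, 50, 56, 55, 55, 73, 71, 72, 69, 196, 219, 113, 122, 127, 134, 45, 113, 138, 136, 136, 135, 135, 134, 134, 136, 136, -1, -1, -1] [290, 94] [290, -7]
-0.07 [93, 91, 90, 91, 94, 94, 94, 94, 93, 94, 76, 53, 53, 51, 72, 71, 72, 64, 222, 215, 149, 112, 129, 140, 67, 120, 137, 137, 136, 137, 137, 136, 136, 136, 136, -1, -1, -1] [353, 94] [356, -6]
[(0.92, [96.0, 30.0, 352.0, 66.0])]
expected panel px [[98.0, 46.0], [97.0, 35.0], [83.0, 28.0]]
```

```bash
python3 -c "
from rig import r
print(r.close_job())"
```

```text
the job is handed in; nothing more can be done
None
```

I handed the job in at about 45 s of robot time. Both blanking plates are in the wooden box, and all three finned die plates looked flat in their own nests in the last picture before the push. The tray was pushed in until it stopped hard, with its panel at the housing. The plates can't be seen once the tray is in, so I have no direct check that they stayed seated during the slide.

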